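# Refit a bench fume-extractor filter box

### The arm

A 7-joint arm with a two-finger parallel gripper is mounted at the origin on the work surface. World frame = base frame: x ahead of the robot, y to its left, z up, the work surface at z = 0. Lengths are in m, angles in rad, forces in N, time in s.
With the tool pointing down it reaches from about 0.425 to 0.875 m from the base axis. Payload 8.4 kg.
Tool frame: the origin (TCP) lies midway between the tips of the shut fingers; the grasp point (between the pads) lies behind it (grip_depth is the z of the grasp point in the tool frame, in m); z points along the fingers, y is the direction in which the jaws open and shut (so a half turn about z gives the same grasp; the last joint's range is limited). The gripper opens to 87 mm and grips with 3 to 60 N. Pads are 19 mm wide; open, the fingers measure 117 mm over their backs; the gripper's body (75 mm by 190 mm) begins 51 mm behind the grasp point.
Start: joints at [-1.322, 0.333, 0.04, 1.465, -0.013, 1.343, -0.059], TCP at [0.222, 0.611, 0.223] pointing down, gripper open.
Joint ranges: [-2.58, 2.58], [-0.38, 2.09], [-1.3, 1.39], [0.25, 2.4], [-1.5, 4.64], [0.08, 2.09], [-2.65, 2.65]. Speed limits (rad/s): [2.22, 2.22, 2.79, 2.79, 3.14, 3.14, 3.14].

### API

Orientations are given as a 3x3 rotation matrix whose columns are the frame's x, y, z axes.
In Python, from plant import read_state, camera, camera_info, finish_job, grip_depth gives the robot as it stands.
- The arm moves only by the tool jog_arm, never from a script. Its argument "motion" is a list of rows, each a list of 7 numbers: the shift along the tool's x, y, z in mm, then the turn, a rotation vector about the tool's x, y, z in degrees, then the opening in per cent of the stroke, from 0 (shut) to 100 (fully open). A call has 1 to 20 rows; each row shifts and turns the commanded pose from where the row before left it, along the tool's axes as they then stand; what a row does not reach is not made up. A row lasts 1/10 s, in which the tool goes at most 50 mm and 8.59 degrees, less where a joint would pass 70% of its speed; a pose out of reach is approached as far as the arm can. A call is refused whole if a number of a shift passes 50 or a number of a turn 8.59, either way. A call with a gripper value outside its range is refused whole. The fingers move at their own pace and stop on an object; the grip force is fixed at half the most. Time passes only in rows, so rows that do not move let the fingers close. It gives the time, the measured TCP pose, the force and the opening at its end, in the units of the state.
- read_state(): the state, without advancing time (a new reading comes with each control period).
- camera(name): name is "scene" or "top" or "wrist"; returns the picture (480x640x3 uint8, red, green, blue); there is no depth.
- camera_info(name): a dict with "fx", "fy", "cx", "cy" (pixels), "camera_from_world" (4x4, takes a point from world to camera coordinates). Camera axes: x right, y down, z forward; pixel columns grow to the right and rows downward; lengths in m; the calibration is good to about 2 mm. A picture is of the moment at which its call begins: read the wrist's pose just before it. camera_info takes no time and is no camera call; for the wrist camera it gives the pose at the moment of the call.
- finish_job(): hands the job in, once; it reports no verdict.
The state is a dict: "time": time; "joints": joint angles; "dq": joint speeds; "tau": joint torques, N m; "tool_pos": TCP position; "eef_rot": TCP orientation; "wrist_force": force on the tool from outside, world axes, zero at the start; "torque": the same for the moment, N m; "width": opening from 0.0 (shut) to 1.0 (fully open).
Only numpy, scipy, OpenCV 4.12 (cv2) and the standard library are available. Lean on these libraries where they do the work, as an engineer would, in place of code of your own. Each camera call takes 0.05 s, during which the arm holds its last target.

### The job

Get the welding bench's fume-extractor box ready again: back its wing nut off to the top stop so that the wings line up with the cover's slot, and fit every filter cassette lying on the bench into a free bay, one end tucked under the yellow lip and the cassette levelled flat behind the sill. Then put the grey cover on over the centre stud, with the wings passing through its slot, so that it sits flat on the box all round, and spin the wing nut down until it is snug on the cover. Leave the other things on the bench alone.

Things in the scene. Friction and masses are not known exactly. Their poses are not given: they have to be found in the camera images.
- filter_box: Green open-topped box fixed to the bench, 150 (x) x 282 (y) x 60 mm high, walls 5 mm thick; origin at the centre of its underside, x towards its yellow lip (on the side nearest the robot), y along its length, z up. Inner floor at z = 18 mm, rim at z = 60. Inner wall faces at x = +-70 and y = +-136 mm. Four bays side by side along y. A 40 mm boss in the middle carries the stud.
- lip (a point): middle of the lip's free edge, underside: box frame x = 60, y = 0, z = 38 mm; axes as the box. The yellow lip is a ledge along the whole +x wall, sticking out 10 mm from it (x = 60 to 70), 4 mm thick, its underside 20 mm above the inner floor.
- sill (a point): middle of the sill's top edge facing the bays: box frame x = -46, y = 0, z = 26 mm; axes as the box. The sill, 8 mm high, crosses the floor from x = -56 to -46, so a cassette (110 mm) lies between x = -46 and the wall at +70 (116 mm). As the lip leaves only 106 mm open, it must go in tilted. Ridges 4.5 mm thick and 8 mm high part the bays, each 42 mm wide.
- stud (a point): point on the axis of the upright centre stud (10 mm diameter, in the middle of the box) at rim height, 60 mm above the box's underside; axes as the box. The stud's end is 94 mm above the box's underside.
- bay1 (a point): middle of bay 1 on the inner floor, at x = 12, y = -105.2 mm in the box frame; axes as the box. A cassette lying flat and pushed home has its middle right above this point, within 3 mm.
- bay2 (a point): middle of bay 2 on the inner floor, at x = 12, y = -58.8 mm in the box frame; axes as the box. A cassette lying flat and pushed home has its middle right above this point, within 3 mm.
- bay3 (a point): middle of bay 3 on the inner floor, at x = 12, y = 58.8 mm in the box frame; axes as the box. A cassette lying flat and pushed home has its middle right above this point, within 3 mm.
- bay4 (a point): middle of bay 4 on the inner floor, at x = 12, y = 105.2 mm in the box frame; axes as the box. A cassette lying flat and pushed home has its middle right above this point, within 3 mm.
- nut_turn (a joint): turn of the captive brass wing nut on the stud, rad, growing clockwise seen from above. 0 = top stop: wings along the box's x, their underside 73.5 mm above the box's underside. It sinks 6 mm per turn, touches a seated cover at about 7.85, and its thread ends at 8.6. Stiff (0.06 N m), it stays where left and cannot come off. Starts between 1.1 and 1.9.
- nut_grip (a point): middle of the wing nut, 11 mm above its underside, turning and going down with it; x along the wings, z up. Wings 60 mm across tip to tip, 12 mm thick, 22 mm high (two round ears), 17 mm high in the middle.
- wing_nut: the brass wing nut itself; origin on the stud axis at its underside, axes as nut_grip
- cover_middle (a point): middle of the loose grey cover (0.28 kg), half-way through its 6 mm plate; x along its 168 mm side, y along its 300 mm side, z up. A skirt 10 mm deep and 5 mm thick runs round it, so on the bench this point is 13 mm up. A slot 72 mm (x) by 26 mm (y) runs through the middle; the wing nut passes it when its wings lie along it.
- cover_handle (a point): middle of the cover's orange grip bar, at y = +72 mm on the cover and 17 mm above cover_middle; the bar is 60 mm long along the cover's x, 12 mm thick along y, 28 mm high, standing on the plate. It is heavy, so the cover nearly balances there. Axes as the cover.
- cover: the cover; origin in its middle at the bottom of the skirt, axes as cover_middle. Its skirt fits outside the box walls with 4 mm to spare all round. Seated, this origin is 50 mm above the box's underside and its x lies along the box's x; either way round is right.
- cassette1_mid (a point): middle of loose filter cassette 1, 19 mm above its underside; x along its length, z up. An aluminium plate 110 x 36 x 10 mm with a blue grip rib on top, 50 mm long (x), 10 mm thick (y), 28 mm high: 38 mm high in all, 0.16 kg. Both ends are alike. Two or three of the three cassettes are present; any may go in any bay, one to a bay.
- cassette2_mid (a point): middle of loose filter cassette 2, 19 mm above its underside; x along its length, z up. An aluminium plate 110 x 36 x 10 mm with a blue grip rib on top, 50 mm long (x), 10 mm thick (y), 28 mm high: 38 mm high in all, 0.16 kg. Both ends are alike. Two or three of the three cassettes are present; any may go in any bay, one to a bay.
- cassette3_mid (a point): middle of loose filter cassette 3, 19 mm above its underside; x along its length, z up. An aluminium plate 110 x 36 x 10 mm with a blue grip rib on top, 50 mm long (x), 10 mm thick (y), 28 mm high: 38 mm high in all, 0.16 kg. Both ends are alike. Two or three of the three cassettes are present; any may go in any bay, one to a bay.
- hammer: bystander, not to be moved: claw-less hammer, about 280 mm long; origin at its underside or middle
- wrench: bystander, not to be moved: steel wrench, about 180 mm long; origin at its underside or middle
- wire_brush: bystander, not to be moved: hand brush; origin at its underside or middle
- gusset: bystander, not to be moved: dark steel plate 85 x 55 x 8 mm with two holes; origin at its underside or middle
- angle_offcut: bystander, not to be moved: grey angle-iron offcut 110 mm long, 40 mm high; origin at its underside or middle
- spray_can: bystander, not to be moved: can, 52 mm diameter, 150 mm high; origin at its underside or middle
- rod_mug: bystander, not to be moved: open dark steel cup, 80 mm diameter, 90 mm high; origin at its underside or middle
Mind the look-alikes: they are no part of the job. What is shaped like the part that bears cassette1_mid but brown is not meant.

How it is judged:
On the way, in this order (a step that is already met when the one before it is completed fails the run):
1. every cassette present lies flat in a bay, under the lip ((horizontal distance between cassette1_mid and bay1 below 0.008 m or horizontal distance between cassette1_mid and bay2 below 0.008 m or horizontal distance between cassette1_mid and bay3 below 0.008 m or horizontal distance between cassette1_mid and bay4 below 0.008 m) and z of cassette1_mid in the frame of filter_box between 0.033 and 0.041 m and angle between each of cassette1_mid, cassette2_mid, cassette3_mid's own z axis and vertical below 0.05 rad and (horizontal distance between cassette2_mid and bay1 below 0.008 m or horizontal distance between cassette2_mid and bay2 below 0.008 m or horizontal distance between cassette2_mid and bay3 below 0.008 m or horizontal distance between cassette2_mid and bay4 below 0.008 m) and z of cassette2_mid in the frame of filter_box between 0.033 and 0.041 m and (horizontal distance between cassette3_mid and bay1 below 0.008 m or horizontal distance between cassette3_mid and bay2 below 0.008 m or horizontal distance between cassette3_mid and bay3 below 0.008 m or horizontal distance between cassette3_mid and bay4 below 0.008 m) and z of cassette3_mid in the frame of filter_box between 0.033 and 0.041 m), for 0.2 s.
2. the cover sits flat on the box over the stud (horizontal distance between cover_middle and stud below 0.009 m and z of cover_middle in the frame of filter_box between 0.06 and 0.0655 m and angle between cover_middle's own z axis and vertical below 0.025 rad and angle between the x axis of cover_middle and the x axis of filter_box, either way round below 0.08 rad), for 0.2 s.
3. the wing nut is snug on the cover (value of joint nut_turn above 7.4 rad and contact force between wing_nut and cover above 1.5 N), for 0.2 s.
At the end, for the whole second after the job is handed in: Each cassette present: in a bay (8 mm of its middle), flat (0.05 rad, 4 mm); cover: within 9 mm of the stud axis, 2.5 mm of seated height, level to 0.025 rad, square to 0.08 rad, at rest; wing nut past 7.4 rad and pressing on the cover with over 1.5 N (all of step 1 and all of step 2 and all of step 3 and linear speed of cover below 0.02 m/s); the robot touches nothing.
It fails at once if a bystander is pushed more than 40 mm (distance of any of hammer, wrench, wire_brush, gusset, angle_offcut, spray_can, rod_mug from where it was at the start of the episode above 0.04 m).
Of cassette1, cassette2, cassette3 only 2 to 3 are there at a start; the rules pass over those that are not, and their reading is None.
At some moment in a run one of cassette1, cassette2, cassette3, cover may be knocked a few centimetres aside while the robot is not near it.
Once in a run the grip may slacken for a moment while it holds something.
It also fails if it takes over 210 s, if anything falls off the work surface, if the arm or the gripper's body presses on something with over 40 N, if the wrist force passes 120 N, or if a joint passes its speed limit or range.

## Working session

There is one attempt and no reset: what is moved stays moved. The work goes in short steps, Python scripts to look and compute and a tool call to move; the robot and the scene stay as the last step left them, time stands still between calls to the robot, and variables do not carry over. Pictures are saved under pics/ and viewed, and the job is handed in when it is done.

Besides the shell and the picture viewer there is one more tool, called after "Emit:" as a command line: name --pt "numbers of a row" for each row, then --argument value for the rest. jog_arm: Moves the arm, as the interface text tells. Its arguments: {"type":"object","properties":{"motion":{"type":"array","items":{"type":"array","items":{"type":"number"}}}},"required":["motion"]}

```bash
ls; mkdir -p pics; python3 - <<'E'
from plant import *
import cv2
s=read_state();print(s)
print(grip_depth)
for n in ["scene","top","wrist"]:
    i=camera_info(n);print(n,i)
    im=camera(n);cv2.imwrite(f"pics/{n}0.png",im[:,:,::-1])
E
```

```text
pics
{'time': 0.0, 'joints': array([-1.32224101,  0.33392853,  0.03986329,  1.46626911, -0.0134283 ,
        1.34330637, -0.05850634]), 'dq': array([-5.10667975e-04, -7.12543259e-04,  9.44414377e-05, -3.29211741e-03,
       -1.16224603e-03, -7.72137285e-04, -1.72288823e-05]), 'tau': array([-1.62130127e-04, -6.56368947e+01,  1.33514274e+00, -4.03791726e+01,
       -5.97334444e-02,  4.49275458e-02,  1.73983085e-04]), 'tool_pos': array([0.22136343, 0.61064159, 0.22164879]), 'eef_rot': array([[-9.40133242e-01,  3.40806767e-01, -4.83667199e-04],
       [ 3.40807101e-01,  9.40131930e-01, -1.57282229e-03],
       [-8.13175027e-05, -1.64349973e-03, -9.99998646e-01]]), 'wrist_force': array([ 0.02433412, -0.40326377,  0.3983648 ]), 'torque': array([-0.00126403, -0.04477253,  0.00396205]), 'width': 0.9992680954954494}
-0.0187
scene {'fx': 562.832438200497, 'fy': 562.832438200497, 'cx': 323.8419961019567, 'cy': 250.86017604607224, 'camera_from_world': array([[ 0.29278686,  0.95612865,  0.00968857, -0.17275685],
       [ 0.67858872, -0.20063834, -0.70658447, -0.25991511],
       [-0.67364175,  0.2134532 , -0.70756238,  1.7896264 ],
       [ 0.        ,  0.        ,  0.        ,  1.        ]])}
top {'fx': 542.1256926863839, 'fy': 542.1256926863839, 'cx': 315.6158063328148, 'cy': 236.46369892864027, 'camera_from_world': array([[ 0.02889237, -0.99934415,  0.02182912, -0.00794558],
       [-0.99732086, -0.03028834, -0.0665862 ,  0.48522341],
       [ 0.06720369, -0.0198468 , -0.99754186,  1.40939959],
       [ 0.        ,  0.        ,  0.        ,  1.        ]])}
wrist {'fx': 388.75186721157365, 'fy': 388.75186721157365, 'cx': 318.84089569591316, 'cy': 238.42749857671893, 'camera_from_world': array([[ 0.3408809 ,  0.94010459, -0.00188946, -0.6484635 ],
       [ 0.91238281, -0.33034318,  0.24172504, -0.02986388],
       [ 0.22662265, -0.08412336, -0.97034295,  0.3892107 ],
       [ 0.        ,  0.        ,  0.        ,  1.        ]])}
```

View pics/top0.png

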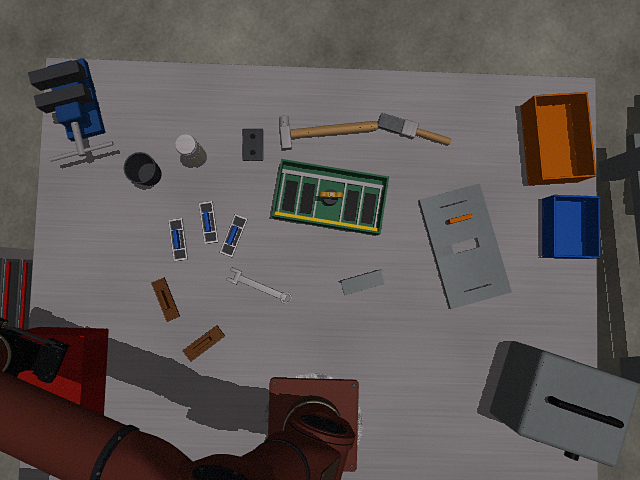

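View pics/scene0.png

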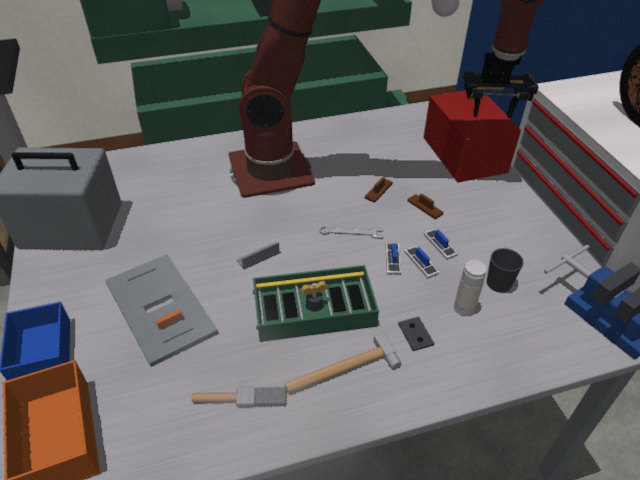

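View pics/wrist0.png

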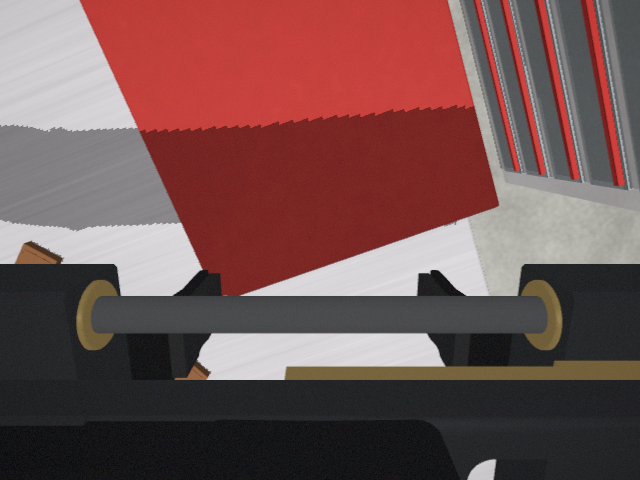

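```bash
cat > h.py <<'E'
import numpy as np, cv2
from plant import *
def ray(name,u,v,info=None):
    i=info or camera_info(name);T=np.array(i["camera_from_world"]);R=T[:3,:3];c=-R.T@T[:3,3]
    d=R.T@np.array([(u-i["cx"])/i["fx"],(v-i["cy"])/i["fy"],1.]);return c,d
def onz(name,u,v,z,info=None):
    c,d=ray(name,u,v,info);return c+d*(z-c[2])/d[2]
def proj(name,P,info=None):
    i=info or camera_info(name);T=np.array(i["camera_from_world"]);p=np.atleast_2d(P)@T[:3,:3].T+T[:3,3]
    return np.c_[i["cx"]+i["fx"]*p[:,0]/p[:,2],i["cy"]+i["fy"]*p[:,1]/p[:,2]]
def crop(im,x0,y0,x1,y1,k,fn):
    c=cv2.resize(im[y0:y1,x0:x1,::-1],None,fx=k,fy=k,interpolation=cv2.INTER_CUBIC);cv2.imwrite(fn,c)
def zr(a):
    c,s=np.cos(a),np.sin(a);return np.array([[c,-s,0],[s,c,0],[0,0,1.]])
E
python3 - <<'E'
import cv2
t=cv2.imread("pics/top0.png");s=cv2.imread("pics/scene0.png")
def c(im,x0,y0,x1,y1,k,fn): cv2.imwrite(fn,cv2.resize(im[y0:y1,x0:x1],None,fx=k,fy=k,interpolation=cv2.INTER_CUBIC))
c(t,260,150,400,245,5.7,"pics/tbox.png")
c(t,150,190,260,270,7,"pics/tcas.png")
c(s,240,255,390,345,5.3,"pics/sbox.png")
c(t,410,175,520,315,4.2,"pics/tcov.png")
E
```

```text
(no output)
```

View pics/tbox.png

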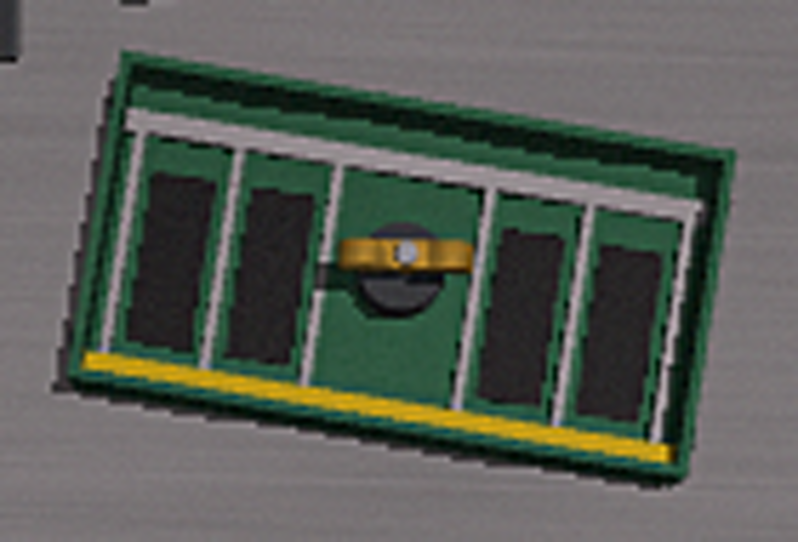

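View pics/tcas.png

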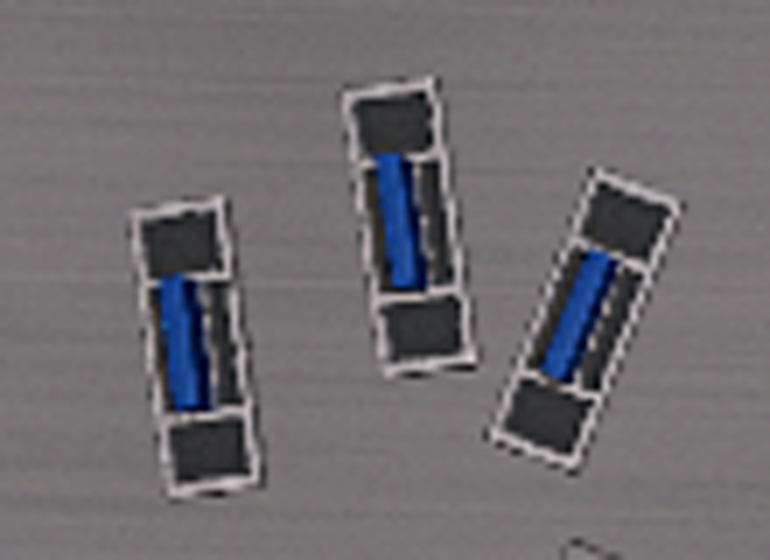

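View pics/sbox.png

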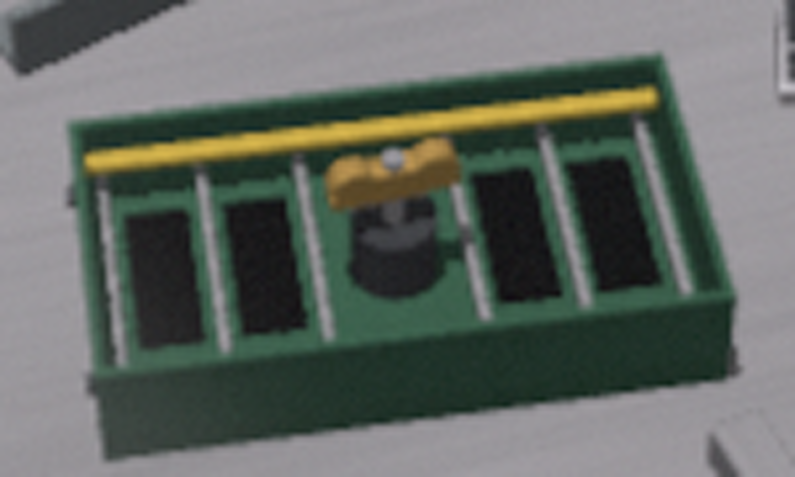

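View pics/tcov.png

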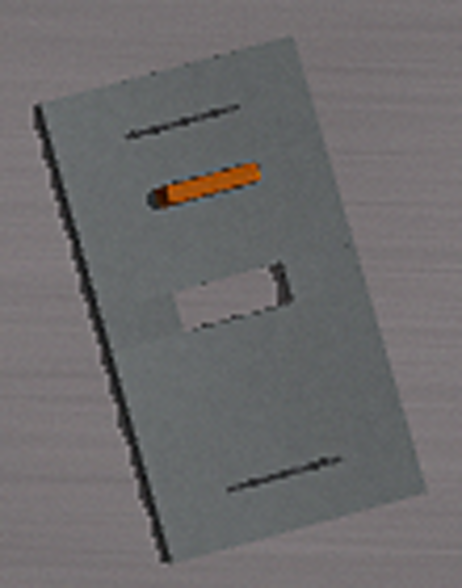

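```bash
cat >> h.py <<'E'
from scipy.optimize import least_squares
def fitpose(obs,p0,zfree=False):
    """obs: list of (cam, localpoint(3), u,v); pose x,y,yaw"""
    inf={c:camera_info(c) for c in {o[0] for o in obs}}
    def f(p):
        r=[]
        for c,l,u,v in obs:
            P=zr(p[2])@np.array(l)+[p[0],p[1],0]
            r+=list(proj(c,P,inf[c])[0]-[u,v])
        return r
    s=least_squares(f,p0,loss='soft_l1');return s.x,np.array(f(s.x)).reshape(-1,2).round(1)
E
python3 - <<'E'
from h import *
t=lambda x,y:(260+x/5.7,150+y/5.7); s=lambda x,y:(240+x/5.3,255+y/5.3)
# box frame: x toward robot, y toward robot's right (image right in top)
C=[(-.075,-.141,.06),(-.075,.141,.06),(.075,.141,.06),(.075,-.141,.06)]
T=[t(125,52),t(735,150),t(688,482),t(72,380)]
S=[s(735,298),s(97,375),s(70,123),s(662,57)]
for nm,obs in (("top",[("top",c,*u) for c,u in zip(C,T)]),("scene",[("scene",c,*u) for c,u in zip(C,S)]),("both",[("top",c,*u) for c,u in zip(C,T)]+[("scene",c,*u) for c,u in zip(C,S)])):
    p,r=fitpose(obs,[.6,-.04,np.pi]);print(nm,p,np.degrees(p[2]),r.tolist())
P=p
# nut wings ends/hub top
a=t(340,253);b=t(472,253)
for z in (.09,):
  w1=onz("top",*a,z);w2=onz("top",*b,z);print(w1,w2,np.degrees(np.arctan2(*(w2-w1)[[1,0]])),(w1+w2)/2)
# stud top
print(onz("top",*t(405,252),.094),onz("scene",*s(393,158),.094))
ct=lambda x,y:(150+x/7,190+y/7)
for n,q in {"A":[(132,208),(225,197),(262,484),(172,497)],"B":[(343,92),(435,77),(476,362),(386,377)],"C":[(597,170),(682,207),(575,471),(490,435)]}.items():
    L=[(.055,.018,.01),(.055,-.018,.01),(-.055,-.018,.01),(-.055,.018,.01)]
    p,r=fitpose([("top",l,*ct(*u)) for l,u in zip(L,q)],[.5,.2,0]);print(n,p,np.degrees(p[2]),r.tolist())
cc=lambda x,y:(410+x/4.2,175+y/4.2)
# cover: handle at +y; x such that z up
L=[(.084,.15,.016),(-.084,.15,.016),(-.084,-.15,.016),(.084,-.15,.016)]
p,r=fitpose([("top",l,*cc(*u)) for l,u in zip(L,[(295,37),(37,103),(165,562),(428,490)])],[.5,-.4,-1.3]);print("cov",p,np.degrees(p[2]),r.tolist())
E
```

```text
top [ 0.58595162 -0.02952406  3.0124566 ] 172.6010490809715 [[-0.4, 0.1], [0.8, 0.4], [0.3, -0.5], [-0.6, -0.1]]
scene [ 0.59057008 -0.02449788  3.00663388] 172.2674320808422 [[0.4, 0.1], [-0.6, 0.6], [-0.3, -0.4], [0.5, -0.7]]
both [ 0.58800721 -0.02673487  3.00920759] 172.41489439344593 [[-1.3, -0.9], [-0.2, -0.2], [-0.9, -1.1], [-1.7, -1.1], [-0.8, -0.6], [-1.7, 0.1], [-1.5, -0.8], [-0.8, -1.3]]
[0.58625627 0.0008472  0.09      ] [ 0.58812026 -0.05725346  0.09      ] -88.16246287401727 [ 0.58718826 -0.02820313  0.09      ]
[ 0.58702893 -0.02755205  0.094     ] [ 0.59083908 -0.0249633   0.094     ]
A [0.46687059 0.366713   0.17584968] 10.0754445698055 [[-0.2, 0.1], [0.2, -0.3], [0.4, 0.0], [-0.4, 0.2]]
B [0.51428196 0.28933481 0.18798215] 10.77058390495119 [[-0.2, -0.2], [0.2, -0.2], [0.4, 0.2], [-0.3, 0.2]]
C [ 0.48097508  0.22190013 -0.34755298] -19.913319123138454 [[-0.0, -0.4], [0.5, -0.6], [0.0, 0.4], [-0.6, 0.5]]
cov [ 0.47306643 -0.38915215 -1.28005632] -73.34182466486028 [[-0.6, -0.6], [0.5, -0.3], [0.9, 0.3], [-0.7, 0.7]]
```

```bash
cat >> h.py <<'E'
from scipy.spatial.transform import Rotation as Ro
def down(yaw_y):  # tool pointing down, tool y at yaw_y (deg)
    a=np.radians(yaw_y);y=np.array([np.cos(a),np.sin(a),0]);z=np.array([0,0,-1.]);return np.c_[np.cross(y,z),y,z]
def plan(pos,R=None,mm=40,deg=8,frm=None):
    s=read_state();p0,R0=(s["tool_pos"],s["eef_rot"]) if frm is None else frm
    d=R0.T@(np.array(pos)-p0)*1000;n=max(1,int(np.ceil(np.linalg.norm(d)/mm)))
    print("shift tool mm",d.round(1),"rows",n,(d/n).round(2))
    if R is not None:
        w=np.degrees(Ro.from_matrix(R0.T@R).as_rotvec());m=max(1,int(np.ceil(np.linalg.norm(w)/deg)))
        print("turn deg",w.round(2),"rows",m,(w/m).round(2))
def st():
    s=read_state();R=s["eef_rot"];print("t %.1f"%s["time"],"pos",s["tool_pos"].round(4),"yaw_y %.2f"%np.degrees(np.arctan2(R[1,1],R[0,1])),"z",R[:,2].round(3),"F",s["wrist_force"].round(1),"M",s["torque"].round(2),"w %.3f"%s["width"],"j7 %.2f"%s["joints"][6])
E
python3 - <<'E'
from h import *
st()
i=camera_info("wrist");T=i["camera_from_world"];R=T[:3,:3];c=-R.T@T[:3,3]
s=read_state();print("cam in tool",(s["eef_rot"].T@(c-s["tool_pos"])).round(3),"fwd",(s["eef_rot"].T@R[2]).round(3),"right",(s["eef_rot"].T@R[0]).round(3))
plan([.588,-.027,.25],down(1.8))
E
```

```text
t 0.1 pos [0.2214 0.6107 0.2219] yaw_y 70.07 z [-0.    -0.001 -1.   ] F [ 0.2 -0.4  0.2] M [ 0.01 -0.03 -0.04] w 1.001 j7 -0.06
cam in tool [ 0.065 -0.001 -0.162] fwd [-0.242 -0.     0.97 ] right [-0.  1.  0.]
shift tool mm [-562.  -474.6  -27.5] rows 19 [-29.58 -24.98  -1.45]
turn deg [-6.000e-02  5.000e-02  6.827e+01] rows 9 [-0.01  0.01  7.59]
```

Emit:
jog_arm --pt "-30 -25 -1.5 0 0 0 100" --pt "-30 -25 -1.5 0 0 0 100" --pt "-30 -25 -1.5 0 0 0 100" --pt "-30 -25 -1.5 0 0 0 100" --pt "-30 -25 -1.5 0 0 0 100" --pt "-30 -25 -1.5 0 0 0 100" --pt "-30 -25 -1.5 0 0 0 100" --pt "-30 -25 -1.5 0 0 0 100" --pt "-30 -25 -1.5 0 0 0 100" --pt "-30 -25 -1.5 0 0 0 100" --pt "-30 -25 -1.5 0 0 0 100" --pt "-30 -25 -1.5 0 0 0 100" --pt "-30 -25 -1.5 0 0 0 100" --pt "-30 -25 -1.5 0 0 0 100" --pt "-30 -25 -1.5 0 0 0 100" --pt "-30 -25 -1.5 0 0 0 100" --pt "-30 -25 -1.5 0 0 0 100" --pt "-30 -25 -1.5 0 0 0 100" --pt "-22 -25 -1.5 0 0 0 100"

```text
time: 2.05
tool_pos: [0.5888, -0.0287, 0.2509]
eef_rot: [[-0.94, 0.341, -0.0], [0.341, 0.94, -0.001], [-0.0, -0.0, -1.0]]
wrist_force: [0.4, 0.7, 0.3]
width: 0.997
```

Emit:
jog_arm --pt "0 0 0 0 0 7.6 100" --pt "0 0 0 0 0 7.6 100" --pt "0 0 0 0 0 7.6 100" --pt "0 0 0 0 0 7.6 100" --pt "0 0 0 0 0 7.6 100" --pt "0 0 0 0 0 7.6 100" --pt "0 0 0 0 0 7.6 100" --pt "0 0 0 0 0 7.6 100" --pt "0 0 0 0 0 7.5 100" --pt "-33 0 0 0 0 0 100" --pt "-33 0 0 0 0 0 100" --pt "-34 0 0 0 0 0 100" --pt "0 0 0 0 0 0 60" --pt "0 0 0 0 0 0 60"

```text
time: 3.45
tool_pos: [0.5908, -0.1278, 0.2508]
eef_rot: [[-0.029, 1.0, -0.0], [1.0, 0.029, -0.0], [0.0, -0.0, -1.0]]
wrist_force: [-0.1, 0.4, -0.4]
width: 0.894
```

```bash
python3 - <<'E'
from h import *
st()
im=camera("wrist");cv2.imwrite("pics/w1.png",im[:,:,::-1])
E
```

```text
t 3.5 pos [ 0.5908 -0.1278  0.2508] yaw_y 1.66 z [-0. -0. -1.] F [-0.1  0.4 -0.4] M [-0.06  0.04  0.01] w 0.894 j7 0.34
```

View pics/w1.png

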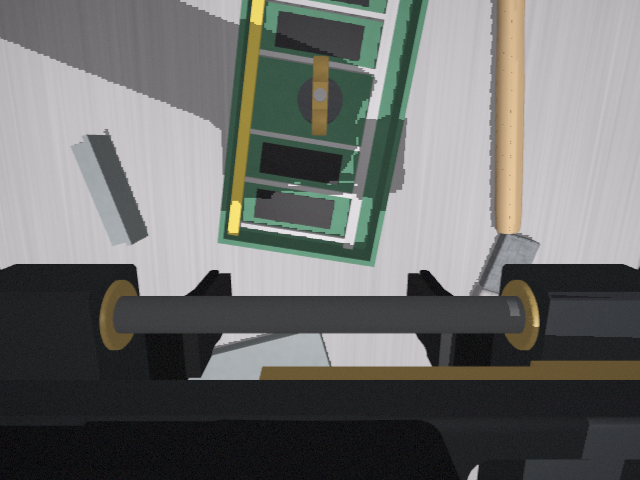

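```bash
python3 - <<'E'
from h import *
print("stud",onz("wrist",320,95,.094))
a=onz("wrist",320.5,56,.092);b=onz("wrist",320,136,.092);print("wing",a,b,np.degrees(np.arctan2(*(a-b)[[1,0]])))
c1=onz("wrist",219.5,242,.06);c2=onz("wrist",374,265.5,.06);print(c1,c2,np.linalg.norm(c1-c2),np.degrees(np.arctan2(*(c1-c2)[[1,0]])))
m=(c1+c2)/2; 
e=onz("wrist",427,0,.06); print("far edge yaw",np.degrees(np.arctan2(*(e-c2)[[1,0]])))
yaw=np.radians(172.4);print("box",m-zr(yaw)@[0,.141,0])
E
```

```text
stud [ 0.58898491 -0.02664076  0.094     ]
wing [0.58847572 0.00159905 0.092     ] [ 0.58996052 -0.05728026  0.092     ] 91.44456944174183
[ 0.49891607 -0.15578606  0.06      ] [ 0.64514838 -0.1743431   0.06      ] 0.14740505904273585 172.76775963052918
far edge yaw 82.90262956932904
box [ 0.59068038 -0.02530319  0.06      ]
```

Emit:
jog_arm --pt "34 0 0 0 0 0 50" --pt "34 0 0 0 0 0 50" --pt "33 1 0 0 0 0 50" --pt "0 0 35 0 0 0 50" --pt "0 0 35 0 0 0 50" --pt "0 0 35 0 0 0 50" --pt "0 0 35 0 0 0 50" --pt "0 0 20 0 0 0 50" --pt "0 0 10 0 0 0 50" --pt "0 0 9 0 0 0 50" --pt "0 0 0 0 0 0 50"

```text
time: 4.6
tool_pos: [0.5888, -0.0254, 0.0717]
eef_rot: [[-0.032, 0.999, -0.001], [0.999, 0.032, 0.0], [0.0, -0.001, -1.0]]
wrist_force: [-0.6, 0.1, -0.4]
width: 0.504
```

```bash
python3 - <<'E'
from h import *
st()
im=camera("wrist");cv2.imwrite("pics/w2.png",im[:,:,::-1])
im=camera("scene");crop(im,240,180,400,300,5,"pics/s2.png")
E
```

```text
t 4.6 pos [ 0.5888 -0.0254  0.0717] yaw_y 1.82 z [-0.001  0.    -1.   ] F [-0.6  0.1 -0.4] M [-0.17  0.01 -0.01] w 0.504 j7 0.25
```

View pics/s2.png

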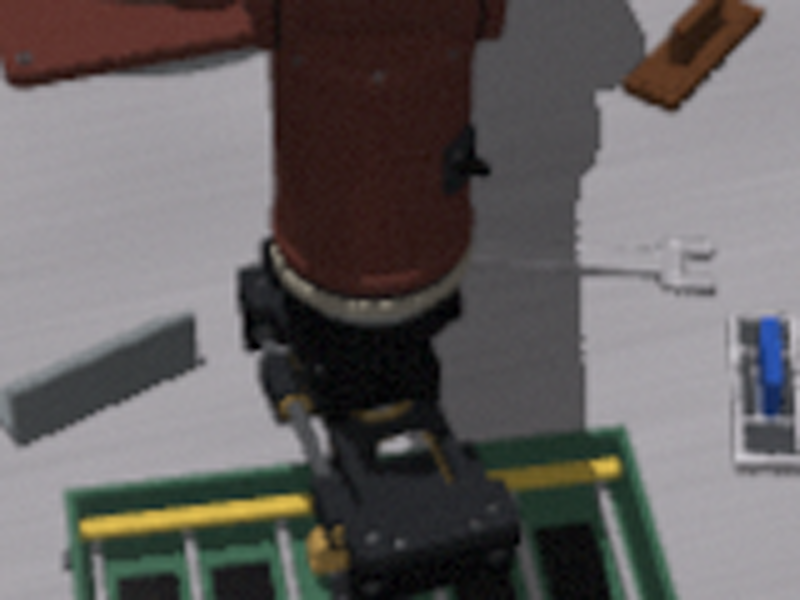

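Close on the nut.

Emit:
jog_arm --pt "0 0 0 0 0 0 0" --pt "0 0 0 0 0 0 0" --pt "0 0 0 0 0 0 0" --pt "0 0 0 0 0 0 0" --pt "0 0 0 0 0 0 0" --pt "0 0 0 0 0 0 0" --pt "0 0 0 0 0 0 0" --pt "0 0 0 0 0 0 0"

```text
time: 5.5
tool_pos: [0.5886, -0.0261, 0.0721]
eef_rot: [[-0.031, 1.0, -0.001], [1.0, 0.031, 0.0], [0.0, -0.001, -1.0]]
wrist_force: [-5.2, 0.7, 5.5]
width: 0.133
```

```bash
python3 - <<'E'
from h import *
st()
E
```

```text
t 5.5 pos [ 0.5886 -0.0261  0.0721] yaw_y 1.76 z [-0.001  0.    -1.   ] F [-5.2  0.7  5.5] M [-0.03  1.03 -0.08] w 0.133 j7 0.25
```

Emit:
jog_arm --pt "0 0 -0.1 0 0 -5 0" --pt "0 0 -0.1 0 0 -7 0" --pt "0 0 -0.1 0 0 -7 0" --pt "0 0 -0.1 0 0 -7 0" --pt "0 0 -0.1 0 0 -7 0" --pt "0 0 -0.1 0 0 -7 0" --pt "0 0 -0.1 0 0 -7 0" --pt "0 0 -0.1 0 0 -7 0" --pt "0 0 -0.1 0 0 -7 0" --pt "0 0 -0.1 0 0 -7 0" --pt "0 0 0 0 0 0 0" --pt "0 0 0 0 0 0 0"

```text
time: 6.7
tool_pos: [0.5881, -0.0265, 0.0732]
eef_rot: [[-0.938, 0.346, -0.002], [0.346, 0.938, 0.0], [0.002, -0.001, -1.0]]
wrist_force: [-7.4, -0.2, 9.8]
width: 0.135
```

```bash
python3 - <<'E'
from h import *
st()
E
```

```text
t 6.7 pos [ 0.5881 -0.0265  0.0732] yaw_y 69.76 z [-0.002  0.    -1.   ] F [-7.4 -0.2  9.8] M [-0.14  1.61  0.03] w 0.135 j7 1.34
```

Emit:
jog_arm --pt "0 0 -0.1 0 0 -5 0" --pt "0 0 -0.1 0 0 -5 0" --pt "0 0 0 0 0 -2 0" --pt "0 0 0 0 0 0 0" --pt "0 0 0 0 0 0 0"

```text
time: 7.2
tool_pos: [0.588, -0.0266, 0.0734]
eef_rot: [[-0.99, 0.144, -0.002], [0.144, 0.99, -0.0], [0.002, -0.0, -1.0]]
wrist_force: [-8.0, -1.0, 8.8]
width: 0.135
```

```bash
python3 - <<'E'
from h import *
st()
E
```

```text
t 7.2 pos [ 0.588  -0.0266  0.0734] yaw_y 81.75 z [-0.002 -0.    -1.   ] F [-8.  -1.   8.8] M [-0.2   1.66  0.03] w 0.135 j7 1.54
```

Emit:
jog_arm --pt "0 0 0 0 0 -2 0" --pt "0 0 0 0 0 -2 0" --pt "0 0 0 0 0 0 0" --pt "0 0 0 0 0 0 0"

```text
time: 7.6
tool_pos: [0.5881, -0.0266, 0.0734]
eef_rot: [[-0.997, 0.075, -0.002], [0.075, 0.997, 0.0], [0.002, -0.0, -1.0]]
wrist_force: [-7.1, -0.5, 9.0]
width: 0.132
```

```bash
python3 - <<'E'
from h import *
st()
E
```

```text
t 7.6 pos [ 0.5881 -0.0266  0.0734] yaw_y 85.69 z [-0.002  0.    -1.   ] F [-7.1 -0.5  9. ] M [-0.09  1.67 -0.44] w 0.132 j7 1.60
```

Emit:
jog_arm --pt "0 0 0 0 0 0 40" --pt "0 0 0 0 0 0 40" --pt "0 0 0 0 0 0 40" --pt "0 0 0 0 0 0 40"

```text
time: 8.0
tool_pos: [0.5891, -0.0259, 0.0732]
eef_rot: [[-0.997, 0.074, 0.0], [0.074, 0.997, -0.0], [-0.0, -0.0, -1.0]]
wrist_force: [0.6, -0.6, 0.1]
width: 0.368
```

```bash
python3 - <<'E'
from h import *
st()
E
```

```text
t 8.0 pos [ 0.5891 -0.0259  0.0732] yaw_y 85.78 z [ 0. -0. -1.] F [ 0.6 -0.6  0.1] M [ 0.08 -0.03  0.01] w 0.368 j7 1.60
```

Emit:
jog_arm --pt "0 0 -40 0 0 0 40" --pt "0 0 -40 0 0 0 40" --pt "0 0 -40 0 0 0 40" --pt "0 0 -40 0 0 0 40" --pt "-40 0 -15 0 0 0 40" --pt "-40 0 0 0 0 0 40" --pt "-30 0 0 0 0 0 40" --pt "0 0 0 0 0 0 40"

```text
time: 8.8
tool_pos: [0.7009, -0.0339, 0.2461]
eef_rot: [[-0.997, 0.073, -0.001], [0.073, 0.997, -0.001], [0.001, -0.001, -1.0]]
wrist_force: [-0.9, -0.4, -0.6]
width: 0.396
```

```bash
python3 - <<'E'
from h import *
st()
im=camera("wrist");cv2.imwrite("pics/w3.png",im[:,:,::-1])
im=camera("top");crop(im,140,150,400,310,3,"pics/t3.png");cv2.imwrite("pics/t3f.png",im[:,:,::-1])
E
```

```text
t 8.8 pos [ 0.7009 -0.0339  0.2461] yaw_y 85.81 z [-0.001 -0.001 -1.   ] F [-0.9 -0.4 -0.6] M [-0.03  0.05  0.01] w 0.396 j7 1.62
```

View pics/w3.png

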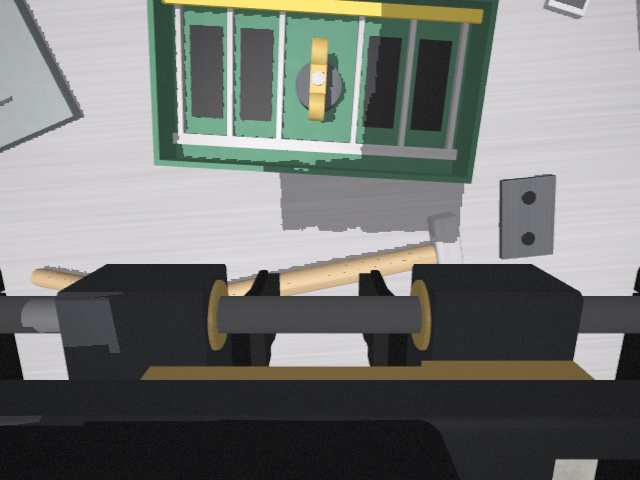

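View pics/t3.png

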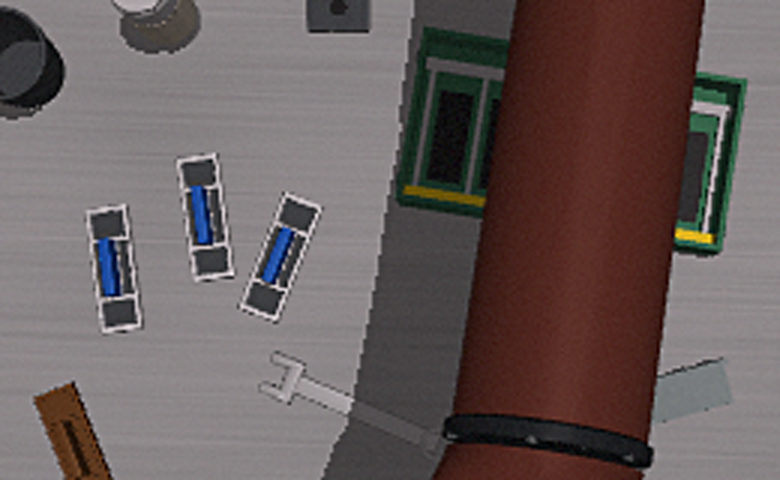

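```bash
python3 - <<'E'
from h import *
print("stud",onz("wrist",319,78,.094))
a=onz("wrist",320,38,.094);b=onz("wrist",317,121,.094);print("wing",a,b,np.degrees(np.arctan2(*(b-a)[[1,0]])))
c1=onz("wrist",155,164.5,.06);c2=onz("wrist",472,182.5,.06);print(c1,c2,np.linalg.norm(c1-c2));d=c1-c2;yaw=np.arctan2(d[1],d[0])-np.pi/2;print(np.degrees(yaw))
print("box",(c1+c2)/2+zr(yaw)@[.075,0,0])
for u,v in ((178,138),(455,155)): print("sill far ends outer",onz("wrist",u,v,.026))
E
```

```text
stud [ 0.58652048 -0.02693538  0.094     ]
wing [ 0.55894995 -0.02414784  0.094     ] [ 0.61756225 -0.03079633  0.094     ] -6.471490814784383
[ 0.64197363 -0.1765209   0.06      ] [0.6785894  0.10324173 0.06      ] 0.28214862151331943
-187.45657798238022
box [ 0.58591575 -0.02690648  0.06      ]
sill far ends outer [ 0.61976018 -0.16449516  0.026     ]
sill far ends outer [0.65526786 0.0993582  0.026     ]
```

```bash
python3 - <<'E'
from h import *
plan([.556,.195,.18],down(70))
E
```

```text
shift tool mm [159.1 218.3  67.3] rows 7 [22.73 31.18  9.61]
turn deg [-0.06 -0.07 15.76] rows 2 [-0.03 -0.04  7.88]
```

Emit:
jog_arm --pt "23 31 0 0 0 0 40" --pt "23 31 0 0 0 0 40" --pt "23 31 0 0 0 0 40" --pt "23 31 0 0 0 0 30" --pt "23 31 20 0 0 0 30" --pt "23 31 20 0 0 0 30" --pt "21 32 27 0 0 0 30" --pt "0 0 0 0 0 8 30" --pt "0 0 0 0 0 8 30" --pt "0 0 0 0 0 0 30" --pt "0 0 0 0 0 0 30"

```text
time: 10.0
tool_pos: [0.5558, 0.1948, 0.1818]
eef_rot: [[-0.94, 0.342, 0.001], [0.342, 0.94, 0.001], [-0.0, 0.001, -1.0]]
wrist_force: [0.1, -0.1, -0.2]
width: 0.301
```

```bash
python3 - <<'E'
from h import *
st()
im=camera("wrist");cv2.imwrite("pics/w4.png",im[:,:,::-1])
E
```

```text
t 10.0 pos [0.5558 0.1948 0.1818] yaw_y 70.00 z [ 0.001  0.001 -1.   ] F [ 0.1 -0.1 -0.2] M [-0.01 -0.01 -0.  ] w 0.301 j7 0.89
```

View pics/w4.png

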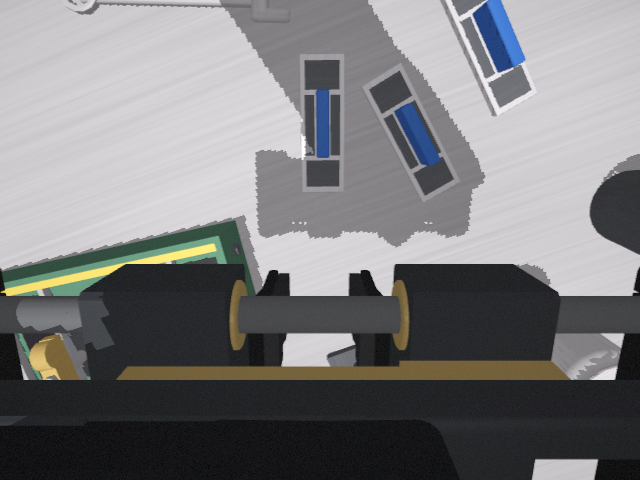

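```bash
cat >> h.py <<'E'
L=[(.055,.018,.01),(.055,-.018,.01),(-.055,-.018,.01),(-.055,.018,.01)]
def cas(corners,p0):
    return fitpose([("wrist",l,*u) for l,u in zip(L,corners)],p0)
E
python3 - <<'E'
from h import *
# image up = tool +x ~ world(-.94,.34); so image-top corners are x- end (x yaw -20). order: +x left?, 
p,r=cas([(343,191),(303,191),(301,55),(343,55)],[.48,.22,-.35]);print("C",p,np.degrees(p[2]),r.tolist())
p,r=cas([(459,181),(425,200),(363,87),(403,65)],[.51,.29,.19]);print("B",p,np.degrees(p[2]),r.tolist())
E
```

```text
C [ 0.48412213  0.2234303  -0.34031064] -19.498363303415346 [[0.9, 1.6], [-1.0, 2.0], [-1.7, -0.8], [1.8, -1.3]]
B [0.51709526 0.29226671 0.18650626] 10.686021655482692 [[3.5, 0.7], [-0.2, 3.1], [-0.2, -0.3], [-0.6, -3.0]]
```

```bash
python3 - <<'E'
from h import *
print(onz("wrist",322,124,.038))
plan([.4838,.2237,.014],down(70.4))
E
```

```text
[0.48332015 0.22300864 0.038     ]
shift tool mm [ 77.8   2.4 167.7] rows 5 [15.56  0.48 33.55]
turn deg [ 0.04  0.02 -0.42] rows 1 [ 0.04  0.02 -0.42]
```

Emit:
jog_arm --pt "26 1 20 0 0 0 30" --pt "26 1 30 0 0 0 30" --pt "26 0.4 35 0 0 0 30" --pt "0 0 35 0 0 -0.4 30" --pt "0 0 27 0 0 0 30" --pt "0 0 15 0 0 0 30" --pt "0 0 5 0 0 0 30" --pt "0 0 0 0 0 0 30" --pt "0 0 0 0 0 0 0" --pt "0 0 0 0 0 0 0" --pt "0 0 0 0 0 0 0" --pt "0 0 0 0 0 0 0" --pt "0 0 0 0 0 0 0"

```text
time: 11.35
tool_pos: [0.4843, 0.2244, 0.0151]
eef_rot: [[-0.941, 0.339, 0.001], [0.339, 0.941, 0.001], [-0.001, 0.001, -1.0]]
wrist_force: [-1.7, -1.6, 7.2]
width: 0.11
```

```bash
python3 - <<'E'
from h import *
st()
E
```

```text
t 11.3 pos [0.4843 0.2244 0.0151] yaw_y 70.18 z [ 0.001  0.001 -1.   ] F [-1.7 -1.6  7.2] M [-0.33  0.26  0.08] w 0.110 j7 0.82
```

Emit:
jog_arm --pt "0 0 -20 0 0 0 0" --pt "0 0 -35 0 0 0 0" --pt "0 0 -40 0 0 0 0" --pt "0 0 -40 0 0 0 0" --pt "0 0 -40 0 0 0 0" --pt "0 0 0 0 0 0 0"

```text
time: 11.95
tool_pos: [0.4864, 0.2255, 0.195]
eef_rot: [[-0.941, 0.339, 0.007], [0.339, 0.941, 0.005], [-0.005, 0.007, -1.0]]
wrist_force: [0.4, 1.4, -2.7]
width: 0.117
```

```bash
cat >> h.py <<'E'
BOX=np.array([.5877,-.0266,0]);BYAW=np.radians(172.5)
BAY={1:-.1052,2:-.0588,3:.0588,4:.1052}
def cpose(bay,xe,zb,th,hz=15.,off=0.):
    """xe,zb mm bottom +x corner (floor-relative z), th deg, hz TCP above cassette underside, off TCP offset along cassette +x(box dir)"""
    t=np.radians(th);c,s=np.cos(t),np.sin(t)
    x=xe-(55-off)*c+hz*s; z=zb+(55-off)*s+hz*c+18
    P=BOX+zr(BYAW)@np.array([x/1e3,BAY[bay],z/1e3])
    R=down(np.degrees(BYAW)-90)@Ro.from_euler('y',-th,degrees=True).as_matrix()
    return P,R
def path(wps,n):
    """rows from pose to pose, wps list of (P,R), n rows each segment via function list"""
    out=[]
    for (p0,R0),(p1,R1) in zip(wps[:-1],wps[1:]):
        out.append(np.r_[R0.T@(p1-p0)*1e3,np.degrees(Ro.from_matrix(R0.T@R1).as_rotvec())].round(2).tolist())
    return out
def now():
    s=read_state();return s["tool_pos"],s["eef_rot"]
E
python3 - <<'E'
from h import *
st()
P,R=cpose(1,54,3,15);print("target",P)
h=P.copy();h[2]=.19
plan(h,R)
# after that, vertical descent in tool axes
print("down", R.T@(P-h)*1e3)
P2,_=cpose(1,66,3,15);print("slide",R.T@(P2-P)*1e3)
print(path([cpose(1,66,max(0,3-k*.6),15-3*k) for k in range(6)],1))
E
```

```text
t 11.9 pos [0.4864 0.2255 0.195 ] yaw_y 70.16 z [ 0.007  0.005 -1.   ] F [ 0.4  1.4 -2.7] M [ 0.04 -0.02  0.02] w 0.117 j7 0.75
target [0.59671568 0.07832083 0.04972393]
shift tool mm [-153.7 -101.     5. ] rows 5 [-30.74 -20.2    1.  ]
turn deg [ -1.23 -14.61 -12.32] rows 3 [-0.41 -4.87 -4.11]
down [ 36.30611723   0.         135.49627411]
slide [ 1.15911099e+01  1.75653594e-14 -3.10582854e+00]
[[-0.55, -0.0, 3.48, -0.0, 3.0, 0.0], [-0.58, 0.0, 3.49, 0.0, 3.0, 0.0], [-0.62, 0.0, 3.49, -0.0, 3.0, -0.0], [-0.65, -0.0, 3.5, -0.0, 3.0, 0.0], [-0.68, 0.0, 3.5, 0.0, 3.0, -0.0]]
```

Emit:
jog_arm --pt "-31 -20 0 0 0 0 0" --pt "-31 -20 0 0 0 0 0" --pt "-31 -20 0 0 0 0 0" --pt "-31 -20 0 0 0 0 0" --pt "-30 -21 5 0 0 0 0" --pt "0 0 0 -0.4 -4.87 -4.1 0" --pt "0 0 0 -0.4 -4.87 -4.1 0" --pt "0 0 0 -0.4 -4.87 -4.1 0" --pt "0 0 0 0 0 0 0" --pt "0 0 0 0 0 0 0"

```text
time: 12.95
tool_pos: [0.5937, 0.0772, 0.184]
eef_rot: [[-0.96, 0.132, 0.247], [0.126, 0.991, -0.039], [-0.25, -0.006, -0.968]]
wrist_force: [0.4, -0.9, -0.6]
width: 0.116
```

```bash
python3 - <<'E'
from h import *
st()
P,R=cpose(1,54,3,15)
h=P.copy();h[2]=.11
plan(h,R); print("down", R.T@(P-h)*1e3)
im=camera("scene");crop(im,240,180,400,300,5,"pics/s5.png")
im=camera("wrist");cv2.imwrite("pics/w5.png",im[:,:,::-1])
E
```

```text
t 12.9 pos [0.5937 0.0772 0.184 ] yaw_y 82.43 z [ 0.247 -0.039 -0.968] F [ 0.4 -0.9 -0.6] M [ 0.03  0.35 -0.01] w 0.116 j7 1.15
shift tool mm [15.8  1.9 72.3] rows 2 [ 7.9   0.95 36.16]
turn deg [-0.34 -0.51  0.02] rows 1 [-0.34 -0.51  0.02]
down [15.60059362  0.         58.22220801]
```

View pics/s5.png

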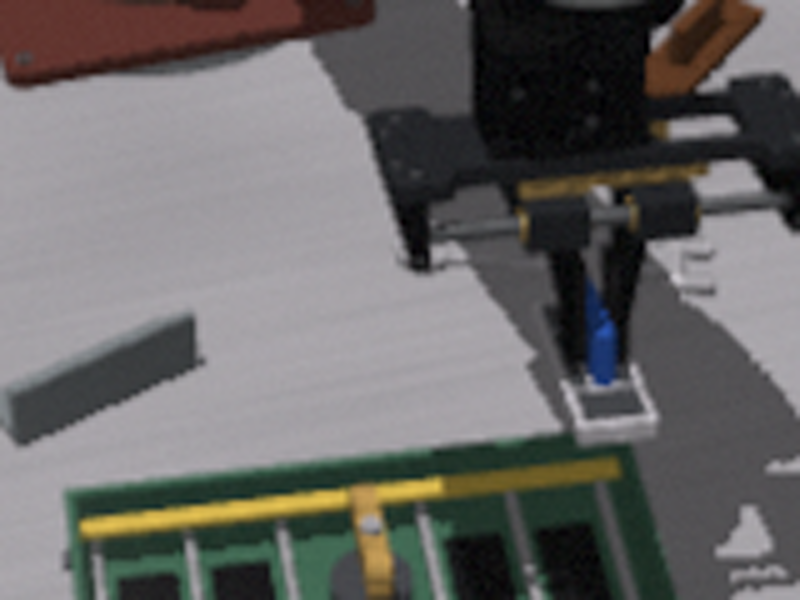

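View pics/w5.png

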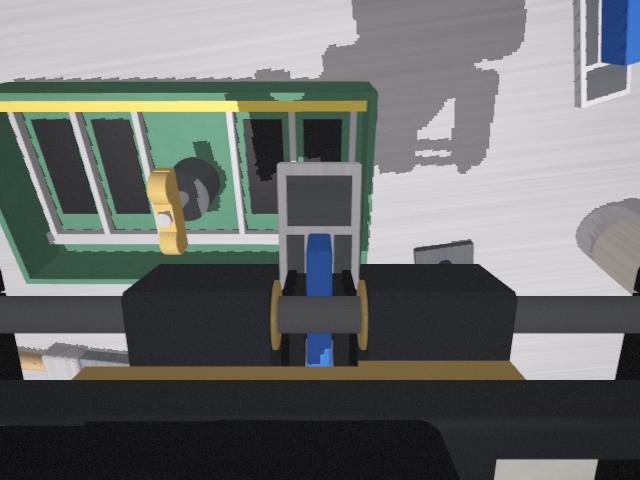

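Emit:
jog_arm --pt "8 1 36 -0.3 -0.5 0 0" --pt "8 1 36 0 0 0 0" --pt "0 0 0 0 0 0 0" --pt "0 0 0 0 0 0 0"

```text
time: 13.45
tool_pos: [0.598, 0.0777, 0.1108]
eef_rot: [[-0.958, 0.131, 0.257], [0.125, 0.991, -0.037], [-0.26, -0.003, -0.966]]
wrist_force: [1.2, 0.3, -0.8]
width: 0.113
```

```bash
python3 - <<'E'
from h import *
st()
P,R=cpose(1,54,3,15)
plan(P,R)
im=camera("wrist");cv2.imwrite("pics/w6.png",im[:,:,::-1])
E
```

```text
t 13.4 pos [0.598  0.0777 0.1108] yaw_y 82.50 z [ 0.257 -0.037 -0.966] F [ 1.2  0.3 -0.8] M [0.04 0.35 0.02] w 0.113 j7 1.17
shift tool mm [17.2  0.6 58.6] rows 2 [ 8.61  0.29 29.31]
turn deg [-0.16  0.05  0.04] rows 1 [-0.16  0.05  0.04]
```

View pics/w6.png

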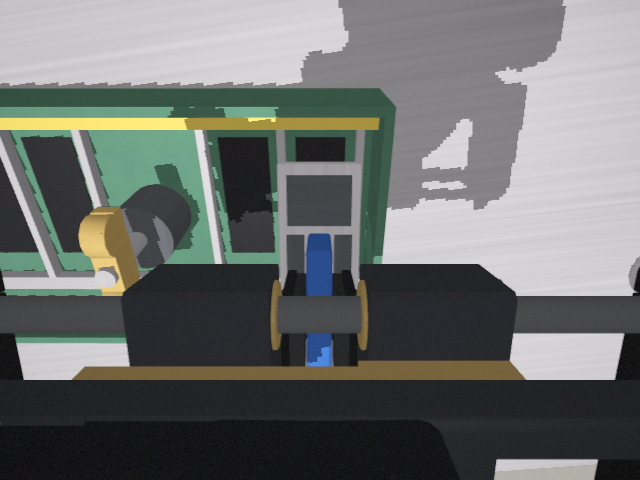

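Emit:
jog_arm --pt "6 0 20 0 0 0 0" --pt "6 0.3 20 0 0 0 0" --pt "3 0.3 10 0 0 0 0" --pt "2 0 8.6 0 0 0 0" --pt "0 0 0 0 0 0 0" --pt "0 0 0 0 0 0 0"

```text
time: 14.1
tool_pos: [0.5973, 0.079, 0.0505]
eef_rot: [[-0.957, 0.129, 0.26], [0.125, 0.992, -0.035], [-0.262, -0.001, -0.965]]
wrist_force: [0.1, 0.1, -1.1]
width: 0.112
```

```bash
python3 - <<'E'
from h import *
st()
P,R=cpose(1,54,3,15);plan(P,R)
P,R=cpose(1,66,3,15);plan(P,R)
im=camera("wrist");cv2.imwrite("pics/w7.png",im[:,:,::-1])
E
```

```text
t 14.1 pos [0.5973 0.079  0.0505] yaw_y 82.56 z [ 0.26  -0.035 -0.965] F [ 0.1  0.1 -1.1] M [0.08 0.46 0.03] w 0.112 j7 1.20
shift tool mm [ 0.7 -0.7  0.6] rows 1 [ 0.66 -0.72  0.63]
turn deg [-0.04  0.18  0.07] rows 1 [-0.04  0.18  0.07]
shift tool mm [12.2 -0.7 -2.5] rows 1 [12.25 -0.71 -2.51]
turn deg [-0.04  0.18  0.07] rows 1 [-0.04  0.18  0.07]
```

View pics/w7.png

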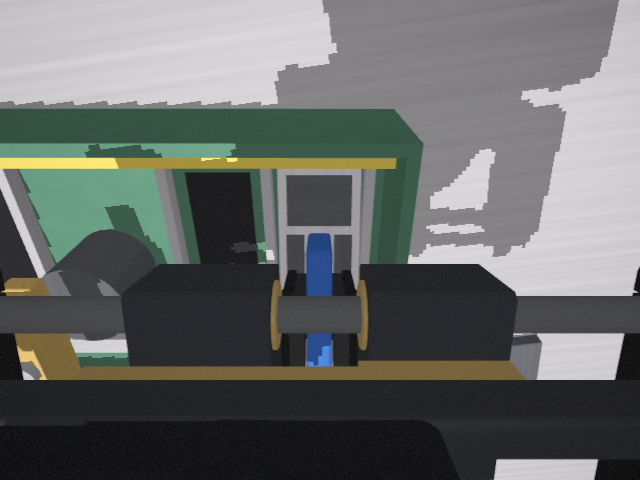

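Emit:
jog_arm --pt "4 -0.7 -0.8 0 0 0 0" --pt "4 0 -0.9 0 0 0 0" --pt "4 0 -0.8 0 0.2 0 0" --pt "0 0 0 0 0 0 0" --pt "0 0 0 0 0 0 0"

```text
time: 14.65
tool_pos: [0.5856, 0.0797, 0.0499]
eef_rot: [[-0.957, 0.129, 0.258], [0.125, 0.992, -0.034], [-0.26, -0.001, -0.965]]
wrist_force: [4.8, -1.5, -2.1]
width: 0.111
```

```bash
python3 - <<'E'
from h import *
st()
P,R=cpose(1,66,3,15);plan(P,R)
im=camera("wrist");cv2.imwrite("pics/w8.png",im[:,:,::-1])
print(path([now()]+[cpose(1,66,max(0,3-k*.6),15-3*k) for k in range(1,6)],1))
E
```

```text
t 14.7 pos [0.5856 0.0797 0.0499] yaw_y 82.57 z [ 0.258 -0.034 -0.965] F [ 4.8 -1.5 -2.1] M [-0.21 -0.78 -0.02] w 0.111 j7 1.18
shift tool mm [ 0.8  0.  -0. ] rows 1 [ 0.82  0.04 -0.03]
turn deg [-0.02  0.1   0.07] rows 1 [-0.02  0.1   0.07]
[[0.28, 0.08, 3.43, -0.02, 3.1, 0.07], [-0.58, 0.0, 3.49, 0.0, 3.0, 0.0], [-0.62, 0.0, 3.49, -0.0, 3.0, -0.0], [-0.65, -0.0, 3.5, -0.0, 3.0, 0.0], [-0.68, 0.0, 3.5, 0.0, 3.0, -0.0]]
```

View pics/w8.png

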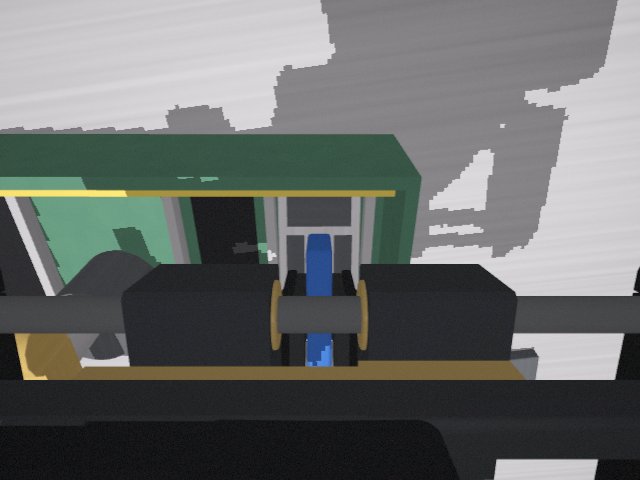

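```bash
python3 - <<'E'
from h import *
xs=[64.7,64.4,64.1,63.9,63.8]
print(path([now()]+[cpose(1,xs[k-1],max(0,3-k*.6),15-3*k) for k in range(1,6)],1))
E
```

```text
[[-0.98, 0.08, 3.77, -0.02, 3.1, 0.07], [-0.88, -0.0, 3.55, 0.0, 3.0, 0.0], [-0.91, 0.0, 3.54, -0.0, 3.0, -0.0], [-0.85, -0.0, 3.52, -0.0, 3.0, 0.0], [-0.78, 0.0, 3.5, 0.0, 3.0, -0.0]]
```

Emit:
jog_arm --pt "-1 0 3.7 0 3.1 0 0" --pt "-0.9 0 3.5 0 3 0 0" --pt "-0.9 0 3.5 0 3 0 0" --pt "-0.9 0 3.5 0 3 0 0" --pt "0 0 0 0 0 0 0" --pt "0 0 0 0 0 0 0"

```text
time: 15.3
tool_pos: [0.5903, 0.0788, 0.0353]
eef_rot: [[-0.99, 0.13, 0.049], [0.129, 0.992, -0.008], [-0.05, -0.002, -0.999]]
wrist_force: [-0.6, 0.0, -2.3]
width: 0.117
```

```bash
python3 - <<'E'
from h import *
st()
print(path([now(),cpose(1,63.8,0,0)],1))
E
```

```text
t 15.3 pos [0.5903 0.0788 0.0353] yaw_y 82.55 z [ 0.049 -0.008 -0.999] F [-0.6  0.  -2.3] M [ 0.02  0.14 -0.06] w 0.117 j7 1.35
[[-2.26, 0.41, 2.45, -0.11, 2.87, 0.05]]
```

Emit:
jog_arm --pt "-0.8 0 2 0 2.9 0 0" --pt "0 0 0.5 0 0 0 0" --pt "0 0 0 0 0 0 0" --pt "0 0 0 0 0 0 0"

```text
time: 15.7
tool_pos: [0.5915, 0.0791, 0.0335]
eef_rot: [[-0.992, 0.129, 0.001], [0.129, 0.992, -0.001], [-0.001, -0.001, -1.0]]
wrist_force: [1.0, 0.1, 1.3]
width: 0.112
```

```bash
python3 - <<'E'
from h import *
st()
print(path([now(),cpose(1,63.8,0,0)],1))
im=camera("wrist");cv2.imwrite("pics/w9.png",im[:,:,::-1])
E
```

```text
t 15.7 pos [0.5915 0.0791 0.0335] yaw_y 82.59 z [ 0.001 -0.001 -1.   ] F [1.  0.1 1.3] M [ 0.14 -0.14  0.02] w 0.112 j7 1.38
[[-1.27, -0.11, 0.52, -0.06, 0.05, 0.09]]
```

View pics/w9.png

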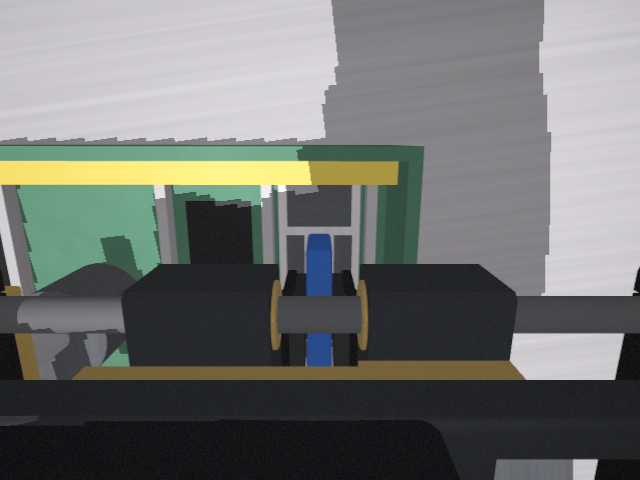

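Emit:
jog_arm --pt "0 0 1 0 0 0 0" --pt "0 0 0 0 0 0 0" --pt "0 0 0 0 0 0 27" --pt "0 0 0 0 0 0 27" --pt "0 0 0 0 0 0 27" --pt "0 0 0 0 0 0 27" --pt "0 0 -20 0 0 0 27" --pt "0 0 -40 0 0 0 27" --pt "0 0 -40 0 0 0 27" --pt "0 0 -40 0 0 0 27"

```text
time: 16.75
tool_pos: [0.5913, 0.0788, 0.1734]
eef_rot: [[-0.992, 0.13, -0.002], [0.13, 0.992, -0.002], [0.002, -0.002, -1.0]]
wrist_force: [0.1, -0.1, -0.4]
width: 0.268
```

```bash
python3 - <<'E'
from h import *
st()
plan([.591,.263,.18],down(100.7))
plan([.591,.263,.18],down(85))
im=camera("wrist");cv2.imwrite("pics/w10.png",im[:,:,::-1])
im=camera("top");crop(im,140,150,400,310,3,"pics/t10.png")
E
```

```text
t 16.8 pos [0.5913 0.0788 0.1734] yaw_y 82.55 z [-0.002 -0.002 -1.   ] F [ 0.1 -0.1 -0.4] M [ 0.03 -0.05  0.01] w 0.268 j7 1.33
shift tool mm [ 24.2 182.6  -6.9] rows 5 [ 4.83 36.51 -1.38]
turn deg [ -0.09  -0.11 -18.15] rows 3 [-0.03 -0.04 -6.05]
shift tool mm [ 24.2 182.6  -6.9] rows 5 [ 4.83 36.51 -1.38]
turn deg [-0.11 -0.1  -2.45] rows 1 [-0.11 -0.1  -2.45]
```

View pics/w10.png

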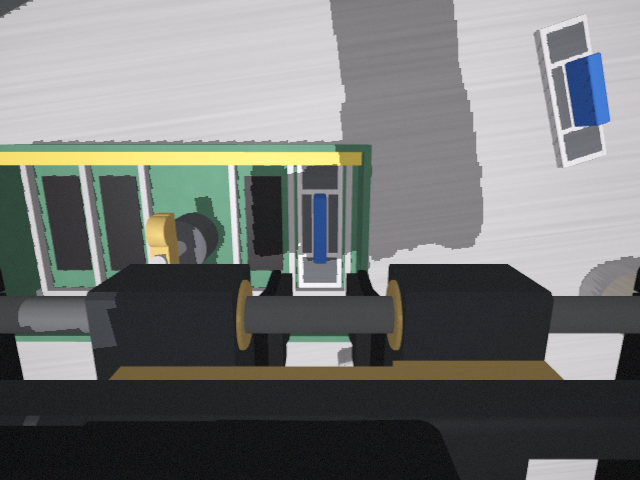

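View pics/t10.png

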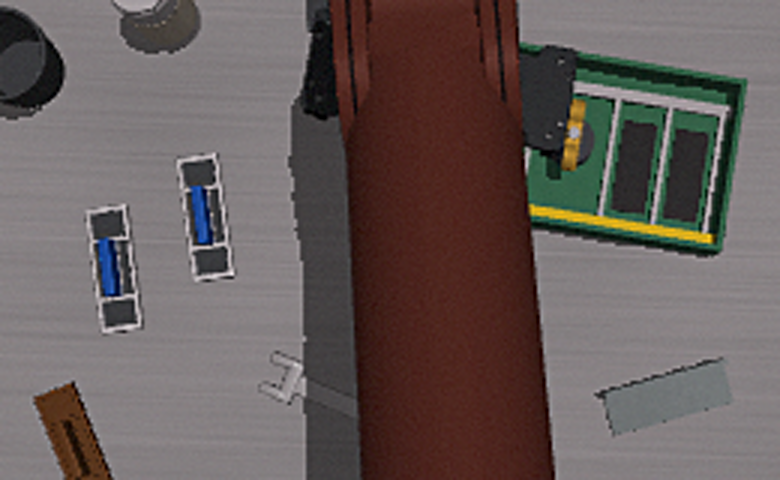

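Emit:
jog_arm --pt "6 38 -1 0 0 0 27" --pt "6 38 -1 0 0 0 27" --pt "6 38 -1 0 0 0 27" --pt "6 38 -1 0 0 0 27" --pt "6 38 -1 0 0 -6 27" --pt "2 35 -1 0 0 -6 27" --pt "0 0 0 0 0 -6 27" --pt "0 0 0 0 0 0 27" --pt "0 0 0 0 0 0 27"

```text
time: 17.75
tool_pos: [0.5856, 0.3052, 0.1773]
eef_rot: [[-0.984, -0.179, -0.002], [-0.179, 0.984, -0.002], [0.002, -0.002, -1.0]]
wrist_force: [1.8, -0.1, -0.6]
width: 0.267
```

```bash
python3 - <<'E'
from h import *
st()
im=camera("wrist");cv2.imwrite("pics/w11.png",im[:,:,::-1])
E
```

```text
t 17.8 pos [0.5856 0.3052 0.1773] yaw_y 100.32 z [-0.002 -0.002 -1.   ] F [ 1.8 -0.1 -0.6] M [-0.02  0.03  0.02] w 0.267 j7 1.28
```

View pics/w11.png

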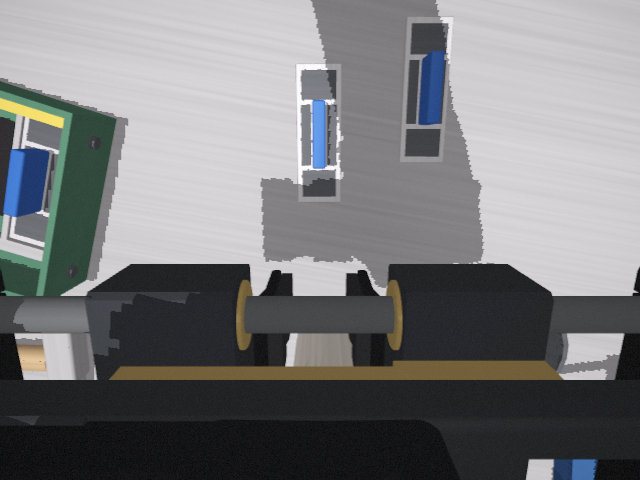

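```bash
python3 - <<'E'
from h import *
p,r=cas([(341,201.5),(299,202),(296,64),(340,64)],[.51,.29,.19]);print("B",p,np.degrees(p[2]),r.tolist())
print(onz("wrist",319.5,134,.038))
p2,r=cas([(442,161),(400,160.5),(407,17),(453,17)],[.47,.36,.19]);print("A",p2,np.degrees(p2[2]),r.tolist())
plan([p[0]-.0005,p[1],.014],down(np.degrees(p[2])+90))
E
```

```text
B [0.51650826 0.29127807 0.19375704] 11.10146041294617 [[0.0, 0.6], [-0.1, 0.7], [-0.8, -0.2], [1.0, -0.9]]
[0.51561879 0.29150253 0.038     ]
A [0.46831505 0.36876252 0.17964044] 10.29263902168009 [[0.6, 1.4], [-0.7, 1.9], [-0.5, -1.0], [0.6, -1.0]]
shift tool mm [ 70.7  -0.7 163.7] rows 5 [14.14 -0.13 32.74]
turn deg [-0.1  -0.11 -0.8 ] rows 1 [-0.1  -0.11 -0.8 ]
```

Emit:
jog_arm --pt "24 0 20 0 0 -0.8 27" --pt "24 -0.5 30 0 0 0 27" --pt "23 0 35 0 0 0 27" --pt "0 0 35 0 0 0 27" --pt "0 0 24 0 0 0 27" --pt "0 0 15 0 0 0 27" --pt "0 0 5 0 0 0 27" --pt "0 0 0 0 0 0 27"

```text
time: 18.6
tool_pos: [0.5159, 0.2916, 0.014]
eef_rot: [[-0.981, -0.196, -0.001], [-0.196, 0.981, -0.002], [0.002, -0.001, -1.0]]
wrist_force: [-0.2, 0.6, 0.4]
width: 0.269
```

```bash
python3 - <<'E'
from h import *
st()
E
```

```text
t 18.6 pos [0.5159 0.2916 0.014 ] yaw_y 101.28 z [-0.001 -0.002 -1.   ] F [-0.2  0.6  0.4] M [ 0.02  0.08 -0.02] w 0.269 j7 1.27
```

Emit:
jog_arm --pt "0 0 0 0 0 0 0" --pt "0 0 0 0 0 0 0" --pt "0 0 0 0 0 0 0" --pt "0 0 0 0 0 0 0" --pt "0 0 0 0 0 0 0"

```text
time: 19.1
tool_pos: [0.5162, 0.2924, 0.015]
eef_rot: [[-0.98, -0.197, -0.0], [-0.197, 0.98, -0.0], [0.0, -0.0, -1.0]]
wrist_force: [-0.9, -1.4, 6.9]
width: 0.113
```

```bash
python3 - <<'E'
from h import *
st()
E
```

```text
t 19.1 pos [0.5162 0.2924 0.015 ] yaw_y 101.36 z [-0. -0. -1.] F [-0.9 -1.4  6.9] M [-0.11  0.13  0.05] w 0.113 j7 1.27
```

Emit:
jog_arm --pt "0 0 -20 0 0 0 0" --pt "0 0 -35 0 0 0 0" --pt "0 0 -40 0 0 0 0" --pt "0 0 -40 0 0 0 0" --pt "0 0 -40 0 0 0 0" --pt "0 0 0 0 0 0 0"

```text
time: 19.7
tool_pos: [0.5183, 0.2936, 0.1951]
eef_rot: [[-0.98, -0.197, 0.006], [-0.197, 0.98, 0.004], [-0.007, 0.003, -1.0]]
wrist_force: [0.4, 0.4, -1.9]
width: 0.114
```

```bash
sed -i 's/BOX=np.array(\[.5877,-.0266,0\])/BOX=np.array([.589,-.0268,0])/' h.py; python3 - <<'E'
from h import *
st()
P,R=cpose(4,54,3,15);print("target",P)
h=P.copy();h[2]=.19
plan(h,R)
E
```

```text
t 19.7 pos [0.5183 0.2936 0.1951] yaw_y 101.35 z [ 0.006  0.004 -1.   ] F [ 0.4  0.4 -1.9] M [ 0.08 -0.03 -0.  ] w 0.114 j7 1.23
target [ 0.57055297 -0.13047917  0.04972393]
shift tool mm [  32.2 -426.1    3.6] rows 11 [  2.93 -38.74   0.33]
turn deg [  2.7  -14.52  18.71] rows 3 [ 0.9  -4.84  6.24]
```

Emit:
jog_arm --pt "3 -39 0 0 0 0 0" --pt "3 -39 0 0 0 0 0" --pt "3 -39 0 0 0 0 0" --pt "3 -39 0 0 0 0 0" --pt "3 -39 0 0 0 0 0" --pt "3 -39 0 0 0 0 0" --pt "3 -39 0 0 0 0 0" --pt "3 -39 0 0 0 0 0" --pt "3 -39 0 0 0 0 0" --pt "3 -39 0 0 0 0 0" --pt "2 -36 3 0 0 0 0" --pt "0 0 0 0.9 -4.84 6.2 0" --pt "0 0 0 0.9 -4.84 6.2 0" --pt "0 0 0 0.9 -4.84 6.2 0" --pt "0 0 0 0 0 0 0"

```text
time: 21.2
tool_pos: [0.5658, -0.1313, 0.1851]
eef_rot: [[-0.96, 0.131, 0.249], [0.125, 0.991, -0.038], [-0.252, -0.005, -0.968]]
wrist_force: [-0.5, 0.0, -1.4]
width: 0.112
```

```bash
python3 - <<'E'
from h import *
st()
P,R=cpose(4,54,3,15)
h=P.copy();h[2]=.11
plan(h,R); print("down", R.T@(P-h)*1e3)
im=camera("wrist");cv2.imwrite("pics/w12.png",im[:,:,::-1])
E
```

```text
t 21.2 pos [ 0.5658 -0.1313  0.1851] yaw_y 82.49 z [ 0.249 -0.038 -0.968] F [-0.5  0.  -1.4] M [0.13 0.45 0.08] w 0.112 j7 1.61
shift tool mm [14.5  1.8 73.8] rows 2 [ 7.24  0.9  36.9 ]
turn deg [-0.27 -0.42  0.06] rows 1 [-0.27 -0.42  0.06]
down [15.60059362  0.         58.22220801]
```

View pics/w12.png

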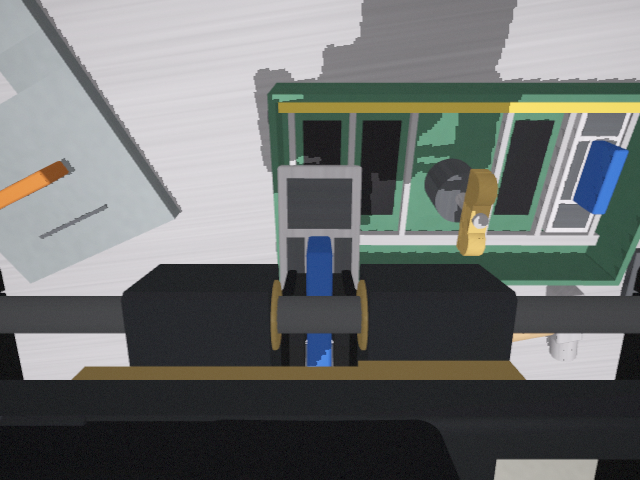

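Emit:
jog_arm --pt "7 1 37 -0.3 -0.4 0 0" --pt "7 1 37 0 0 0 0" --pt "0 0 0 0 0 0 0" --pt "0 0 0 0 0 0 0"

```text
time: 21.65
tool_pos: [0.5741, -0.1311, 0.1114]
eef_rot: [[-0.959, 0.125, 0.254], [0.12, 0.992, -0.035], [-0.257, -0.003, -0.966]]
wrist_force: [0.1, 0.2, -1.0]
width: 0.111
```

```bash
python3 - <<'E'
from h import *
st()
P,R=cpose(4,54,3,15)
plan(P,R)
im=camera("wrist");cv2.imwrite("pics/w13.png",im[:,:,::-1])
E
```

```text
t 21.6 pos [ 0.5741 -0.1311  0.1114] yaw_y 82.80 z [ 0.254 -0.035 -0.966] F [ 0.1  0.2 -1. ] M [0.1  0.38 0.01] w 0.111 j7 1.69
shift tool mm [19.3  0.3 58.7] rows 2 [ 9.67  0.16 29.36]
turn deg [-0.1  -0.11  0.33] rows 1 [-0.1  -0.11  0.33]
```

View pics/w13.png

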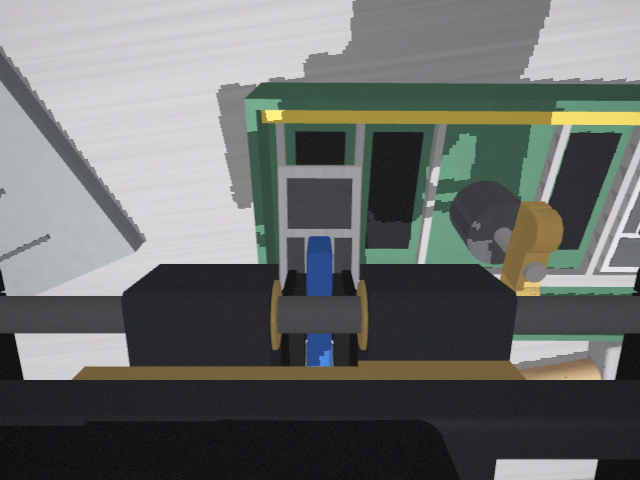

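Emit:
jog_arm --pt "7 0 20 0 0 0.3 0" --pt "7 0.3 20 0 0 0 0" --pt "3 0 10 0 0 0 0" --pt "2 0 8.6 0 0 0 0" --pt "0 0 0 0 0 0 0" --pt "0 0 0 0 0 0 0"

```text
time: 22.3
tool_pos: [0.5716, -0.1303, 0.0507]
eef_rot: [[-0.957, 0.132, 0.258], [0.127, 0.991, -0.035], [-0.26, -0.0, -0.966]]
wrist_force: [1.2, 0.8, -1.1]
width: 0.115
```

```bash
python3 - <<'E'
from h import *
st()
P,R=cpose(4,54,3,15);plan(P,R)
P,R=cpose(4,66,3,15);plan(P,R)
im=camera("wrist");cv2.imwrite("pics/w14.png",im[:,:,::-1])
E
```

```text
t 22.3 pos [ 0.5716 -0.1303  0.0507] yaw_y 82.42 z [ 0.258 -0.035 -0.966] F [ 1.2  0.8 -1.1] M [ 0.08  0.36 -0.04] w 0.115 j7 1.77
shift tool mm [ 1.2 -0.3  0.7] rows 1 [ 1.2  -0.31  0.73]
turn deg [-0.04  0.09 -0.08] rows 1 [-0.04  0.09 -0.08]
shift tool mm [12.8 -0.3 -2.4] rows 1 [12.79 -0.33 -2.4 ]
turn deg [-0.04  0.09 -0.08] rows 1 [-0.04  0.09 -0.08]
```

View pics/w14.png

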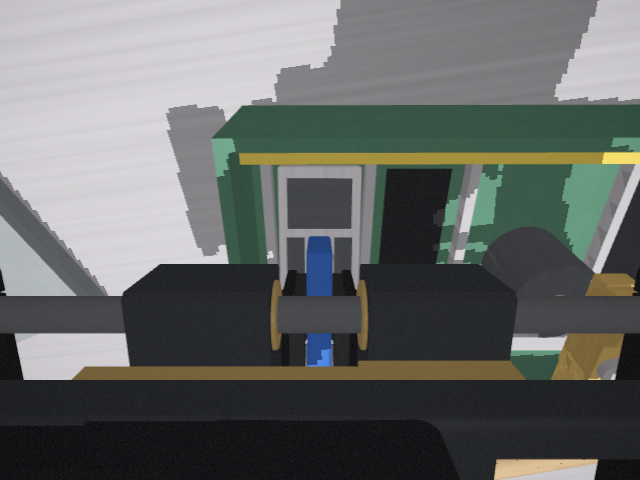

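Emit:
jog_arm --pt "4 -0.3 -0.8 0 0 0 0" --pt "4 0 -0.8 0 0 0 0" --pt "4.5 0 -0.7 0 0 0 0" --pt "0 0 0 0 0 0 0" --pt "0 0 0 0 0 0 0"

```text
time: 22.85
tool_pos: [0.5582, -0.1286, 0.0489]
eef_rot: [[-0.957, 0.132, 0.257], [0.127, 0.991, -0.034], [-0.259, -0.0, -0.966]]
wrist_force: [0.9, 0.5, -2.2]
width: 0.113
```

```bash
python3 - <<'E'
from h import *
st()
P,R=cpose(4,66,3,15);plan(P,R)
E
```

```text
t 22.9 pos [ 0.5582 -0.1286  0.0489] yaw_y 82.42 z [ 0.257 -0.034 -0.966] F [ 0.9  0.5 -2.2] M [0.07 0.4  0.01] w 0.113 j7 1.75
shift tool mm [-0.7 -0.2 -0.6] rows 1 [-0.72 -0.24 -0.63]
turn deg [-0.03  0.04 -0.08] rows 1 [-0.03  0.04 -0.08]
```

Emit:
jog_arm --pt "1.5 0 -0.4 0 0 0 0" --pt "0 0 0 0 0 0 0" --pt "0 0 0 0 0 0 0"

```text
time: 23.15
tool_pos: [0.5572, -0.1285, 0.049]
eef_rot: [[-0.957, 0.132, 0.258], [0.127, 0.991, -0.035], [-0.26, -0.0, -0.966]]
wrist_force: [2.4, 0.4, -1.9]
width: 0.111
```

```bash
python3 - <<'E'
from h import *
st()
P,R=cpose(4,66,3,15);plan(P,R)
im=camera("wrist");cv2.imwrite("pics/w15.png",im[:,:,::-1])
E
```

```text
t 23.1 pos [ 0.5572 -0.1285  0.049 ] yaw_y 82.42 z [ 0.258 -0.035 -0.966] F [ 2.4  0.4 -1.9] M [ 0.09 -0.16  0.03] w 0.111 j7 1.75
shift tool mm [-1.6 -0.2 -0.3] rows 1 [-1.63 -0.19 -0.27]
turn deg [-0.04  0.08 -0.07] rows 1 [-0.04  0.08 -0.07]
```

View pics/w15.png

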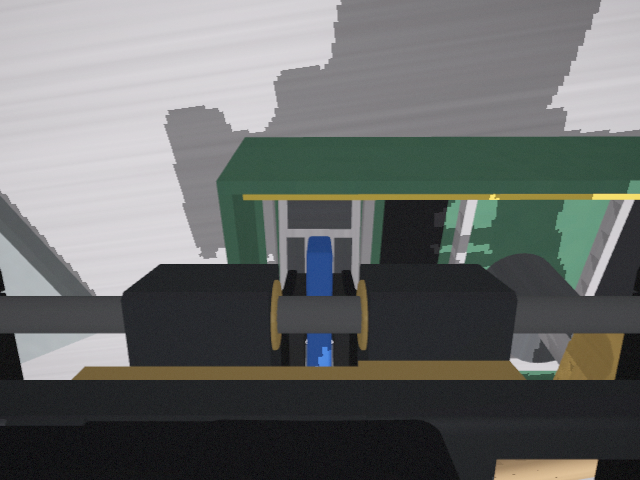

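```bash
python3 - <<'E'
from h import *
xs=[67.1,66.8,66.5,66.3,66.2]
print(path([now()]+[cpose(4,xs[k-1],max(0,3-k*.6),15-3*k) for k in range(1,6)],1))
E
```

```text
[[-1.14, -0.2, 2.9, -0.04, 3.08, -0.08], [-0.88, 0.0, 3.55, 0.0, 3.0, 0.0], [-0.91, -0.0, 3.54, -0.0, 3.0, -0.0], [-0.85, -0.0, 3.52, -0.0, 3.0, 0.0], [-0.78, 0.0, 3.5, 0.0, 3.0, -0.0]]
```

Emit:
jog_arm --pt "-1.1 0 2.9 0 3.1 0 0" --pt "-0.9 0 3.5 0 3 0 0" --pt "-0.9 0 3.5 0 3 0 0" --pt "-0.9 0 3.5 0 3 0 0" --pt "0 0 0 0 0 0 0" --pt "0 0 0 0 0 0 0"

```text
time: 23.8
tool_pos: [0.5625, -0.1295, 0.0359]
eef_rot: [[-0.99, 0.132, 0.051], [0.132, 0.991, -0.008], [-0.051, -0.001, -0.999]]
wrist_force: [-0.2, -0.2, -1.6]
width: 0.111
```

```bash
python3 - <<'E'
from h import *
st()
print(path([now(),cpose(4,66.2,0,0)],1))
E
```

```text
t 23.8 pos [ 0.5625 -0.1295  0.0359] yaw_y 82.40 z [ 0.051 -0.008 -0.999] F [-0.2 -0.2 -1.6] M [ 0.01  0.08 -0.  ] w 0.111 j7 1.78
[[-1.47, 0.11, 3.01, -0.05, 2.95, -0.1]]
```

Emit:
jog_arm --pt "-0.8 0 2.3 0 3 0 0" --pt "0 0 0.8 0 0 0 0" --pt "0 0 0.8 0 0 0 0" --pt "0 0 0 0 0 0 0"

```text
time: 24.2
tool_pos: [0.5638, -0.1295, 0.033]
eef_rot: [[-0.991, 0.132, 0.001], [0.132, 0.991, -0.0], [-0.001, 0.0, -1.0]]
wrist_force: [0.7, 0.2, 1.5]
width: 0.111
```

```bash
python3 - <<'E'
from h import *
st()
print(path([now(),cpose(4,66.2,0,0)],1))
E
```

```text
t 24.2 pos [ 0.5638 -0.1295  0.033 ] yaw_y 82.40 z [ 0.001 -0.    -1.   ] F [0.7 0.2 1.5] M [ 0.15 -0.09  0.  ] w 0.111 j7 1.79
[[-0.4, -0.11, 0.04, 0.0, 0.08, -0.1]]
```

Emit:
jog_arm --pt "0 0 0.5 0 0 0 0" --pt "0 0 0 0 0 0 27" --pt "0 0 0 0 0 0 27" --pt "0 0 0 0 0 0 27" --pt "0 0 0 0 0 0 27" --pt "0 0 -20 0 0 0 27" --pt "0 0 -40 0 0 0 27" --pt "0 0 -45 0 0 0 27" --pt "0 0 -45 0 0 0 27"

```text
time: 25.1
tool_pos: [0.5633, -0.1296, 0.1833]
eef_rot: [[-0.991, 0.132, -0.002], [0.132, 0.991, -0.0], [0.002, -0.001, -1.0]]
wrist_force: [2.3, 1.0, 1.1]
width: 0.269
```

```bash
python3 - <<'E'
from h import *
st()
print("can",onz("top",187,144,.15))
plan([.542,.382,.18],down(100.3))
im=camera("wrist");cv2.imwrite("pics/w16.png",im[:,:,::-1])
E
```

```text
t 25.1 pos [ 0.5633 -0.1296  0.1833] yaw_y 82.39 z [-0.002 -0.    -1.   ] F [2.3 1.  1.1] M [-0.04 -0.1   0.03] w 0.269 j7 1.70
can [0.6889384  0.32377774 0.15      ]
shift tool mm [ 88.9 504.3   3.1] rows 13 [ 6.83 38.79  0.24]
turn deg [ -0.02  -0.11 -17.91] rows 3 [-0.01 -0.04 -5.97]
```

View pics/w16.png

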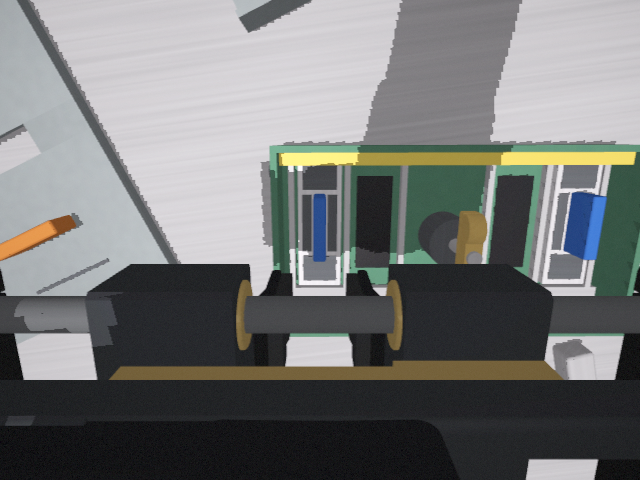

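Bays 1 and 4 are filled, both cassettes flat under the lip. Now cassette A.

Emit:
jog_arm --pt "7 39 0 0 0 0 27" --pt "7 39 0 0 0 0 27" --pt "7 39 0 0 0 0 27" --pt "7 39 0 0 0 0 27" --pt "7 39 0 0 0 0 27" --pt "7 39 0 0 0 0 27" --pt "7 39 0 0 0 0 27" --pt "7 39 0 0 0 0 27" --pt "7 39 0 0 0 0 27" --pt "7 39 0 0 0 0 27" --pt "7 39 0 0 0 -6 27" --pt "6 38 0 0 0 -6 27" --pt "6 37 0 0 0 -6 27" --pt "0 0 3 0 0 0 27" --pt "0 0 0 0 0 0 27"

```text
time: 26.65
tool_pos: [0.5296, 0.3812, 0.1777]
eef_rot: [[-0.983, -0.182, -0.002], [-0.182, 0.983, -0.001], [0.003, -0.001, -1.0]]
wrist_force: [0.3, -0.9, -0.5]
width: 0.27
```

```bash
python3 - <<'E'
from h import *
st()
im=camera("wrist");cv2.imwrite("pics/w17.png",im[:,:,::-1])
E
```

```text
t 26.6 pos [0.5296 0.3812 0.1777] yaw_y 100.49 z [-0.002 -0.001 -1.   ] F [ 0.3 -0.9 -0.5] M [ 0.01 -0.01  0.02] w 0.270 j7 1.13
```

View pics/w17.png

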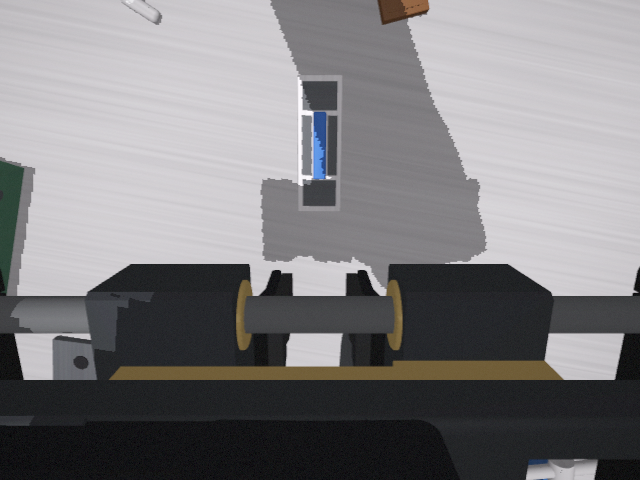

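```bash
python3 - <<'E'
from h import *
p,r=cas([(340.5,210),(298.5,210.5),(299,76),(342,76)],[.468,.368,.18]);print("A",p,np.degrees(p[2]),r.tolist())
print(onz("wrist",320,145,.038))
plan([p[0]-.0005,p[1],.017],down(np.degrees(p[2])+90))
E
```

```text
A [0.46937147 0.36840005 0.17418901] 9.980295258871209 [[-0.1, 2.1], [0.1, 1.3], [-1.3, -1.2], [1.2, -0.9]]
[0.4682024 0.3681762 0.038    ]
shift tool mm [6.230e+01 1.000e-01 1.613e+02] rows 5 [1.247e+01 2.000e-02 3.226e+01]
turn deg [-0.06 -0.11  0.37] rows 1 [-0.06 -0.11  0.37]
```

Emit:
jog_arm --pt "21 0 20 0 0 0.4 27" --pt "21 0 30 0 0 0 27" --pt "20 0 35 0 0 0 27" --pt "0 0 35 0 0 0 27" --pt "0 0 22 0 0 0 27" --pt "0 0 15 0 0 0 27" --pt "0 0 4.5 0 0 0 27" --pt "0 0 0 0 0 0 27" --pt "0 0 0 0 0 0 0" --pt "0 0 0 0 0 0 0" --pt "0 0 0 0 0 0 0" --pt "0 0 0 0 0 0 0" --pt "0 0 0 0 0 0 0"

```text
time: 28.0
tool_pos: [0.4697, 0.3702, 0.0185]
eef_rot: [[-0.985, -0.174, -0.0], [-0.174, 0.985, 0.001], [-0.0, 0.001, -1.0]]
wrist_force: [0.5, 0.5, 6.0]
width: 0.115
```

```bash
python3 - <<'E'
from h import *
st()
E
```

```text
t 28.0 pos [0.4697 0.3702 0.0185] yaw_y 100.02 z [-0.     0.001 -1.   ] F [0.5 0.5 6. ] M [-0.15  0.13 -0.04] w 0.115 j7 1.09
```

Emit:
jog_arm --pt "0 0 -20 0 0 0 0" --pt "0 0 -35 0 0 0 0" --pt "0 0 -40 0 0 0 0" --pt "0 0 -40 0 0 0 0" --pt "0 0 -40 0 0 0 0" --pt "0 0 0 0 0 0 0"

```text
time: 28.6
tool_pos: [0.4716, 0.3714, 0.1986]
eef_rot: [[-0.985, -0.174, 0.005], [-0.174, 0.985, 0.006], [-0.006, 0.005, -1.0]]
wrist_force: [0.4, 0.8, -1.1]
width: 0.11
```

```bash
python3 - <<'E'
from h import *
st()
P,R=cpose(2,54,3,15,18.5);print("target",P)
h=P.copy();h[2]=.19
plan(h,R)
E
```

```text
t 28.6 pos [0.4716 0.3714 0.1986] yaw_y 100.00 z [ 0.005  0.006 -1.   ] F [ 0.4  0.8 -1.1] M [ 0.14 -0.03 -0.03] w 0.110 j7 1.05
target [0.59106115 0.03223603 0.05310468]
shift tool mm [ -58.7 -354.8    7.1] rows 9 [ -6.53 -39.42   0.79]
turn deg [  2.64 -14.58  17.35] rows 3 [ 0.88 -4.86  5.78]
```

Emit:
jog_arm --pt "-6.5 -39.4 0 0 0 0 0" --pt "-6.5 -39.4 0 0 0 0 0" --pt "-6.5 -39.4 0 0 0 0 0" --pt "-6.5 -39.4 0 0 0 0 0" --pt "-6.5 -39.4 0 0 0 0 0" --pt "-6.5 -39.4 0 0 0 0 0" --pt "-6.5 -39.4 0 0 0 0 0" --pt "-6.5 -39.4 0 0 0 0 0" --pt "-6.5 -39.4 6 0 0 0 0" --pt "0 0 0 0.9 -4.9 5.8 0" --pt "0 0 0 0.9 -4.9 5.8 0" --pt "0 0 0 0.9 -4.9 5.8 0" --pt "0 0 0 0 0 0 0" --pt "0 0 0 0 0 0 0"

```text
time: 30.0
tool_pos: [0.588, 0.0311, 0.1862]
eef_rot: [[-0.96, 0.127, 0.25], [0.121, 0.992, -0.04], [-0.253, -0.008, -0.967]]
wrist_force: [1.0, -0.4, -0.7]
width: 0.113
```

```bash
python3 - <<'E'
from h import *
st()
P,R=cpose(2,54,3,15,18.5)
h=P.copy();h[2]=.113
plan(h,R); print("down", R.T@(P-h)*1e3)
im=camera("wrist");cv2.imwrite("pics/w18.png",im[:,:,::-1])
E
```

```text
t 30.0 pos [0.588  0.0311 0.1862] yaw_y 82.72 z [ 0.25  -0.04  -0.967] F [ 1.  -0.4 -0.7] M [0.1  0.37 0.05] w 0.113 j7 1.24
shift tool mm [15.7  2.1 71.5] rows 2 [ 7.86  1.04 35.77]
turn deg [-0.39 -0.32  0.33] rows 1 [-0.39 -0.32  0.33]
down [15.50205075  0.         57.85444103]
```

View pics/w18.png

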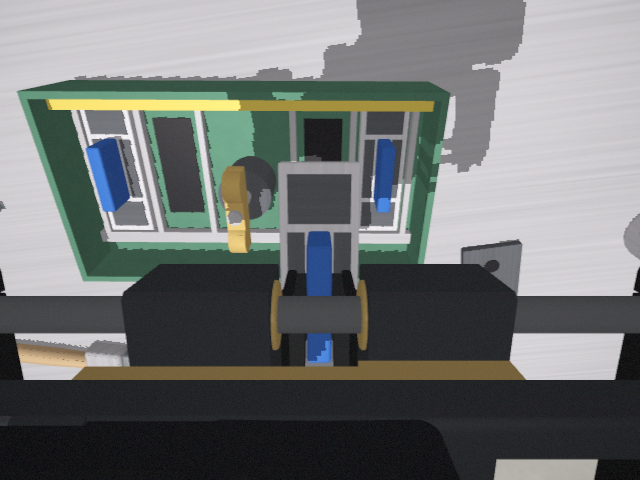

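Emit:
jog_arm --pt "8 1 36 -0.4 -0.3 0.3 0" --pt "8 1 36 0 0 0 0" --pt "0 0 0 0 0 0 0" --pt "0 0 0 0 0 0 0"

```text
time: 30.45
tool_pos: [0.5924, 0.0313, 0.1129]
eef_rot: [[-0.957, 0.134, 0.257], [0.129, 0.991, -0.036], [-0.259, -0.001, -0.966]]
wrist_force: [-0.4, -0.4, -0.7]
width: 0.116
```

```bash
python3 - <<'E'
from h import *
st()
P,R=cpose(2,54,3,15,18.5)
plan(P,R)
im=camera("wrist");cv2.imwrite("pics/w19.png",im[:,:,::-1])
E
```

```text
t 30.4 pos [0.5924 0.0313 0.1129] yaw_y 82.30 z [ 0.257 -0.036 -0.966] F [-0.4 -0.4 -0.7] M [ 0.07  0.28 -0.04] w 0.116 j7 1.27
shift tool mm [16.9  0.8 57.4] rows 2 [ 8.44  0.4  28.71]
turn deg [-0.13  0.02 -0.17] rows 1 [-0.13  0.02 -0.17]
```

View pics/w19.png

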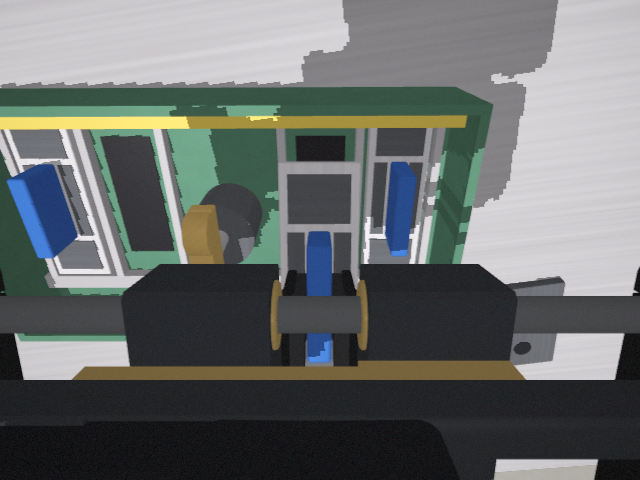

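Emit:
jog_arm --pt "6 0 20 0 0 0 0" --pt "6 0 20 0 0 0 0" --pt "3 0 10 0 0 0 0" --pt "2 0 7.5 0 0 0 0" --pt "0 0 0 0 0 0 0" --pt "0 0 0 0 0 0 0"

```text
time: 31.1
tool_pos: [0.5913, 0.0322, 0.0537]
eef_rot: [[-0.956, 0.134, 0.259], [0.13, 0.991, -0.034], [-0.262, 0.001, -0.965]]
wrist_force: [-0.1, 0.1, -1.1]
width: 0.11
```

```bash
python3 - <<'E'
from h import *
st()
P,R=cpose(2,66,3,15,18.5);plan(P,R)
im=camera("wrist");cv2.imwrite("pics/w20.png",im[:,:,::-1])
E
```

```text
t 31.1 pos [0.5913 0.0322 0.0537] yaw_y 82.27 z [ 0.259 -0.034 -0.965] F [-0.1  0.1 -1.1] M [ 0.07  0.42 -0.02] w 0.110 j7 1.30
shift tool mm [12.  -0.  -2.6] rows 1 [ 1.196e+01 -1.000e-02 -2.590e+00]
turn deg [-0.02  0.17 -0.23] rows 1 [-0.02  0.17 -0.23]
```

View pics/w20.png

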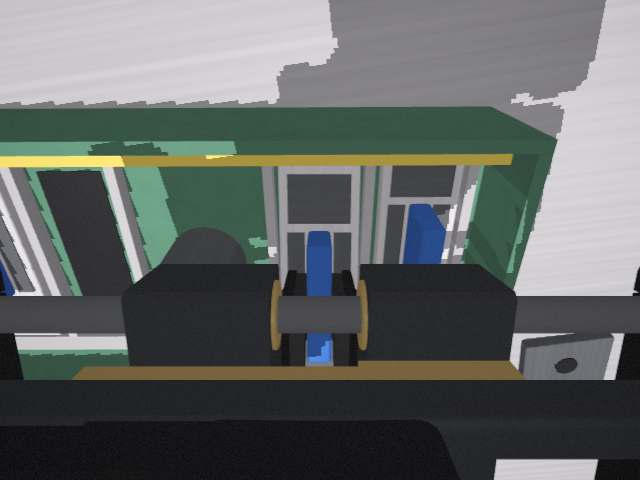

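Emit:
jog_arm --pt "4 0 -0.8 0 0 0 0" --pt "4 0 -0.8 0 0 0 0" --pt "3 0 -0.7 0 0 0 0" --pt "1 0 -0.3 0 0 0 0" --pt "0 0 0 0 0 0 0" --pt "0 0 0 0 0 0 0"

```text
time: 31.75
tool_pos: [0.5789, 0.0338, 0.0525]
eef_rot: [[-0.956, 0.134, 0.259], [0.13, 0.991, -0.035], [-0.262, 0.001, -0.965]]
wrist_force: [3.5, -0.8, -1.1]
width: 0.109
```

```bash
python3 - <<'E'
from h import *
st()
P,R=cpose(2,66,3,15,18.5);plan(P,R)
E
```

```text
t 31.8 pos [0.5789 0.0338 0.0525] yaw_y 82.27 z [ 0.259 -0.035 -0.965] F [ 3.5 -0.8 -1.1] M [-0.03 -0.29 -0.02] w 0.109 j7 1.28
shift tool mm [-0.5  0.1 -0.5] rows 1 [-0.46  0.05 -0.55]
turn deg [-0.03  0.16 -0.23] rows 1 [-0.03  0.16 -0.23]
```

```bash
python3 - <<'E'
from h import *
xs=[65.9,65.6,65.3,65.1,65]
print(path([now()]+[cpose(2,xs[k-1],max(0,3-k*.6),15-3*k,18.5) for k in range(1,6)],1))
E
```

```text
[[-1.29, 0.06, 2.96, -0.02, 3.16, -0.23], [-1.06, 0.0, 3.55, 0.0, 3.0, 0.0], [-1.1, 0.0, 3.54, -0.0, 3.0, -0.0], [-1.03, -0.0, 3.52, -0.0, 3.0, 0.0], [-0.96, 0.0, 3.51, 0.0, 3.0, -0.0]]
```

Emit:
jog_arm --pt "-1.3 0 2.9 0 3.1 0 0" --pt "-1.1 0 3.5 0 3 0 0" --pt "-1.1 0 3.5 0 3 0 0" --pt "-1 0 3.5 0 3 0 0" --pt "0 0 0 0 0 0 0" --pt "0 0 0 0 0 0 0"

```text
time: 32.35
tool_pos: [0.5851, 0.0327, 0.0395]
eef_rot: [[-0.989, 0.135, 0.052], [0.135, 0.991, -0.007], [-0.053, -0.0, -0.999]]
wrist_force: [-0.7, 0.2, -1.5]
width: 0.114
```

```bash
python3 - <<'E'
from h import *
st()
print(path([now(),cpose(2,65,0,0,18.5)],1))
im=camera("wrist");cv2.imwrite("pics/w21.png",im[:,:,::-1])
E
```

```text
t 32.4 pos [0.5851 0.0327 0.0395] yaw_y 82.25 z [ 0.052 -0.007 -0.999] F [-0.7  0.2 -1.5] M [ 0.03  0.1  -0.04] w 0.114 j7 1.44
[[-1.44, 0.31, 3.08, -0.01, 3.04, -0.25]]
```

View pics/w21.png

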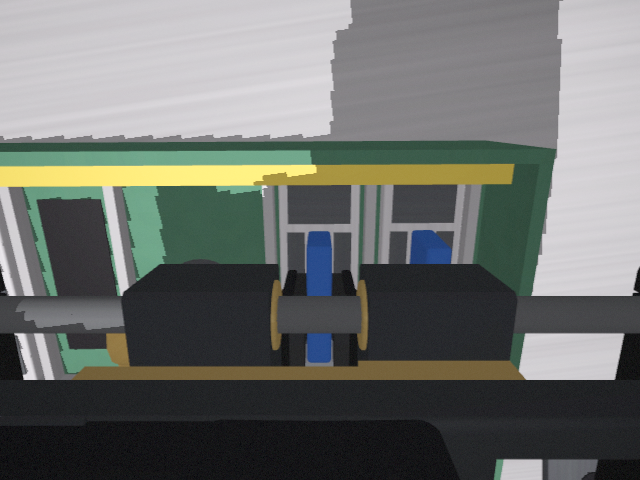

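Emit:
jog_arm --pt "-0.9 0 2.4 0 3 0 0" --pt "0 0 0.8 0 0 0 0" --pt "0 0 0.8 0 0 0 0" --pt "0 0 0 0 0 0 0"

```text
time: 32.8
tool_pos: [0.5863, 0.0327, 0.0365]
eef_rot: [[-0.991, 0.134, 0.003], [0.134, 0.991, 0.0], [-0.003, 0.001, -1.0]]
wrist_force: [-0.6, -0.9, 2.4]
width: 0.113
```

```bash
python3 - <<'E'
from h import *
st()
print(path([now(),cpose(2,65,0,0,18.5)],1))
E
```

```text
t 32.8 pos [0.5863 0.0327 0.0365] yaw_y 82.27 z [ 0.003  0.    -1.   ] F [-0.6 -0.9  2.4] M [-0.05  0.02 -0.01] w 0.113 j7 1.46
[[-0.41, 0.15, 0.0, 0.03, 0.15, -0.23]]
```

Seated. Release, lift and check everything including the cover.

Emit:
jog_arm --pt "0 0 0.5 0 0 0 0" --pt "0 0 0 0 0 0 25" --pt "0 0 0 0 0 0 25" --pt "0 0 0 0 0 0 25" --pt "0 0 0 0 0 0 25" --pt "0 0 -20 0 0 0 25" --pt "0 0 -40 0 0 0 25" --pt "0 0 -45 0 0 0 25" --pt "0 0 -45 0 0 0 25" --pt "0 40 -45 0 0 0 40" --pt "-40 40 -15 0 0 0 40" --pt "-40 40 0 0 0 0 40" --pt "-20 40 0 0 0 0 40" --pt "0 40 0 0 0 0 40" --pt "0 40 0 0 0 0 40" --pt "0 40 0 0 0 0 40" --pt "0 40 0 0 0 0 40"

```text
time: 34.5
tool_pos: [0.7156, 0.3222, 0.2352]
eef_rot: [[-0.991, 0.135, -0.0], [0.135, 0.991, 0.0], [0.0, 0.0, -1.0]]
wrist_force: [0.7, 0.0, -0.3]
width: 0.402
```

```bash
python3 - <<'E'
from h import *
st()
im=camera("top");crop(im,260,150,400,245,5.7,"pics/t22.png");cv2.imwrite("pics/t22f.png",im[:,:,::-1])
im=camera("scene");crop(im,240,255,390,345,5.3,"pics/s22.png")
E
```

```text
t 34.5 pos [0.7156 0.3222 0.2352] yaw_y 82.27 z [-0.  0. -1.] F [ 0.7  0.  -0.3] M [ 0.01 -0.02  0.  ] w 0.402 j7 1.08
```

View pics/t22.png

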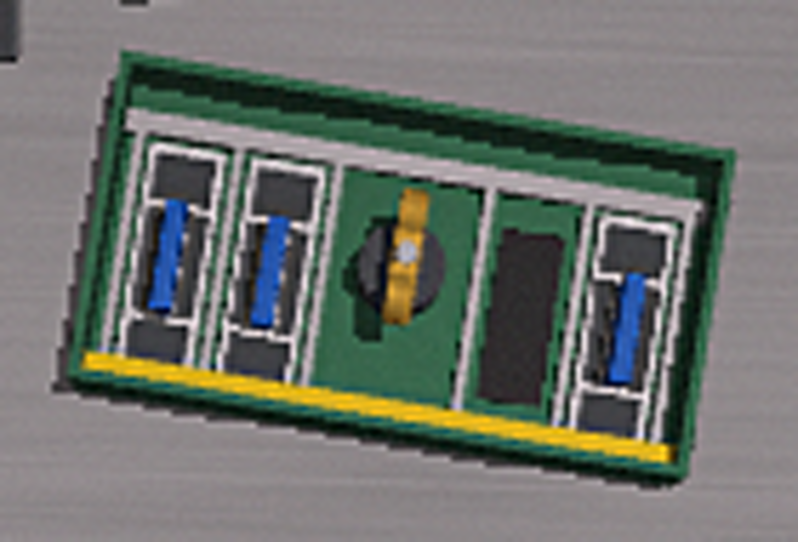

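View pics/t22f.png

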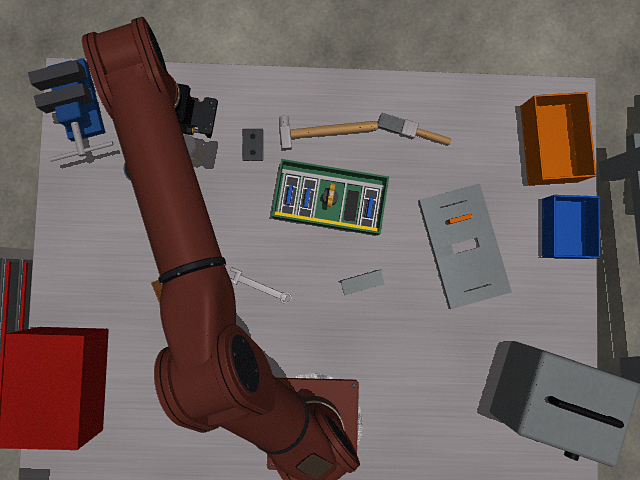

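View pics/s22.png

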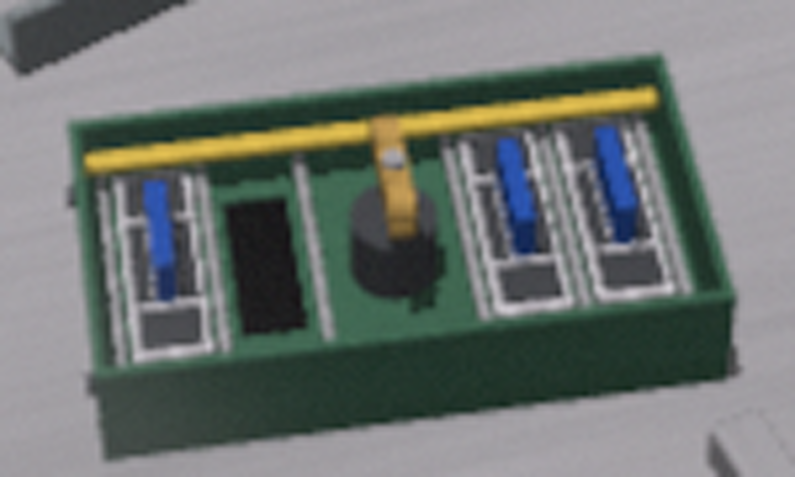

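```bash
python3 - <<'E'
from h import *
plan([.5635,-.44,.215],down(16.7))
E
```

```text
shift tool mm [  51.7 -781.8   16.4] rows 20 [  2.58 -39.09   0.82]
turn deg [ 4.000e-02 -2.400e-01  6.605e+01] rows 9 [ 0.   -0.03  7.34]
```

Emit:
jog_arm --pt "2.6 -39 0 0 0 0 40" --pt "2.6 -39 0 0 0 0 40" --pt "2.6 -39 0 0 0 0 40" --pt "2.6 -39 0 0 0 0 40" --pt "2.6 -39 0 0 0 0 40" --pt "2.6 -39 0 0 0 0 40" --pt "2.6 -39 0 0 0 0 40" --pt "2.6 -39 0 0 0 0 40" --pt "2.6 -39 0 0 0 0 40" --pt "2.6 -39 0 0 0 0 40" --pt "2.6 -39 0 0 0 0 40" --pt "2.6 -39 0 0 0 0 40" --pt "2.6 -39 0 0 0 0 40" --pt "2.6 -39 0 0 0 0 40" --pt "2.6 -39 0 0 0 0 40" --pt "2.6 -39 2 0 0 0 40" --pt "2.6 -39 2 0 0 0 40" --pt "2.6 -39 4 0 0 0 40" --pt "2.6 -39 4 0 0 0 40" --pt "2.6 -39 4 0 0 0 40"

```text
time: 36.6
tool_pos: [0.5584, -0.4469, 0.219]
eef_rot: [[-0.991, 0.135, 0.0], [0.135, 0.991, 0.0], [-0.0, 0.0, -1.0]]
wrist_force: [0.4, -0.1, 0.4]
width: 0.397
```

Emit:
jog_arm --pt "0 0 0 0 0 7.3 40" --pt "0 0 0 0 0 7.3 40" --pt "0 0 0 0 0 7.3 40" --pt "0 0 0 0 0 7.3 40" --pt "0 0 0 0 0 7.3 40" --pt "0 0 0 0 0 7.3 40" --pt "0 0 0 0 0 7.3 40" --pt "0 0 0 0 0 7.3 40" --pt "0 0 0 0 0 7.6 40" --pt "0 0 0 0 0 0 40" --pt "0 0 0 0 0 0 40"

```text
time: 37.7
tool_pos: [0.559, -0.4453, 0.2192]
eef_rot: [[-0.284, 0.959, -0.0], [0.959, 0.284, 0.0], [0.0, -0.0, -1.0]]
wrist_force: [-0.5, -0.5, -0.7]
width: 0.402
```

```bash
python3 - <<'E'
from h import *
st()
im=camera("wrist");cv2.imwrite("pics/w23.png",im[:,:,::-1])
E
```

```text
t 37.7 pos [ 0.559  -0.4453  0.2192] yaw_y 16.49 z [-0.  0. -1.] F [-0.5 -0.5 -0.7] M [-0.12  0.06 -0.02] w 0.402 j7 1.19
```

View pics/w23.png

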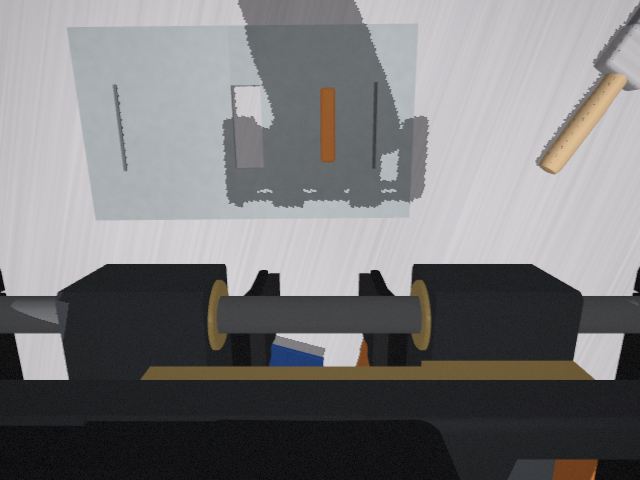

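```bash
python3 - <<'E'
from h import *
L2=[(.084,.15,.016),(.084,-.15,.016),(-.084,-.15,.016),(-.084,.15,.016)]
p,r=fitpose([("wrist",l,*u) for l,u in zip(L2,[(409.5,216.5),(96,220.5),(67,27.5),(418.5,24)])],[.47,-.39,-1.28]);print(p,np.degrees(p[2]),r.tolist())
hd=np.array([p[0],p[1]])+(zr(p[2])@[0,.072,0])[:2];print("handle",hd)
print("handle px",onz("wrist",328,125,.044))
plan([hd[0],hd[1],.02],down(np.degrees(p[2])+90))
E
```

```text
[ 0.47564074 -0.38987504 -1.27308801] -72.94256985213555 [[0.1, 1.0], [0.0, 0.2], [-0.3, -0.1], [0.2, -0.6]]
handle [ 0.54447355 -0.36875527]
handle px [ 0.54411888 -0.36822032  0.044     ]
shift tool mm [ 77.5   7.8 199.3] rows 6 [12.91  1.3  33.21]
turn deg [ 0.   -0.02 -0.58] rows 1 [ 0.   -0.02 -0.58]
```

Emit:
jog_arm --pt "26 2.6 20 0 0 -0.6 40" --pt "26 2.6 35 0 0 0 40" --pt "25 2.6 40 0 0 0 40" --pt "0 0 40 0 0 0 40" --pt "0 0 40 0 0 0 40" --pt "0 0 15 0 0 0 40" --pt "0 0 9 0 0 0 40" --pt "0 0 0 0 0 0 40" --pt "0 0 0 0 0 0 40"

```text
time: 38.65
tool_pos: [0.5453, -0.3703, 0.0222]
eef_rot: [[-0.29, 0.957, 0.002], [0.957, 0.29, -0.001], [-0.002, 0.002, -1.0]]
wrist_force: [0.5, 0.3, 0.6]
width: 0.4
```

```bash
python3 - <<'E'
from h import *
st()
E
```

```text
t 38.6 pos [ 0.5453 -0.3703  0.0222] yaw_y 16.88 z [ 0.002 -0.001 -1.   ] F [0.5 0.3 0.6] M [-0.05  0.04 -0.03] w 0.400 j7 1.20
```

Emit:
jog_arm --pt "0 0 0 0 0 0 0" --pt "0 0 0 0 0 0 0" --pt "0 0 0 0 0 0 0" --pt "0 0 0 0 0 0 0" --pt "0 0 0 0 0 0 0" --pt "0 0 0 0 0 0 0"

```text
time: 39.25
tool_pos: [0.5447, -0.3694, 0.0209]
eef_rot: [[-0.29, 0.957, 0.0], [0.957, 0.29, 0.0], [0.0, 0.001, -1.0]]
wrist_force: [-1.0, 1.2, 5.4]
width: 0.135
```

```bash
python3 - <<'E'
from h import *
st()
E
```

```text
t 39.2 pos [ 0.5447 -0.3694  0.0209] yaw_y 16.88 z [ 0.  0. -1.] F [-1.   1.2  5.4] M [0.03 0.37 0.11] w 0.135 j7 1.20
```

Emit:
jog_arm --pt "0 0 -5 0 0 0 0" --pt "0 0 -10 0 0 0 0" --pt "0 0 -20 0 0 0 0" --pt "0 0 -25 0 0 0 0" --pt "0 0 -25 0 0 0 0" --pt "0 0 -25 0 0 0 0" --pt "0 0 -25 0 0 0 0" --pt "0 0 -25 0 0 0 0" --pt "0 0 -15 0 0 0 0" --pt "0 0 -5 0 0 0 0" --pt "0 0 0 0 0 0 0"

```text
time: 40.35
tool_pos: [0.5446, -0.3693, 0.2005]
eef_rot: [[-0.29, 0.957, 0.001], [0.957, 0.29, 0.0], [0.0, 0.001, -1.0]]
wrist_force: [-0.4, 0.1, -3.6]
width: 0.136
```

```bash
python3 - <<'E'
from h import *
st()
im=camera("wrist");cv2.imwrite("pics/w24.png",im[:,:,::-1])
im=camera("scene");cv2.imwrite("pics/s24.png",im[:,:,::-1])
plan([.5982,.0447,.19],down(82.5),mm=25)
E
```

```text
t 40.4 pos [ 0.5446 -0.3693  0.2005] yaw_y 16.87 z [ 0.001  0.    -1.   ] F [-0.4  0.1 -3.6] M [-0.1  -0.08  0.  ] w 0.136 j7 1.10
shift tool mm [380.  171.8   9.6] rows 17 [22.35 10.11  0.56]
turn deg [ 1.000e-02 -1.000e-01 -6.562e+01] rows 9 [ 0.   -0.01 -7.29]
```

View pics/w24.png

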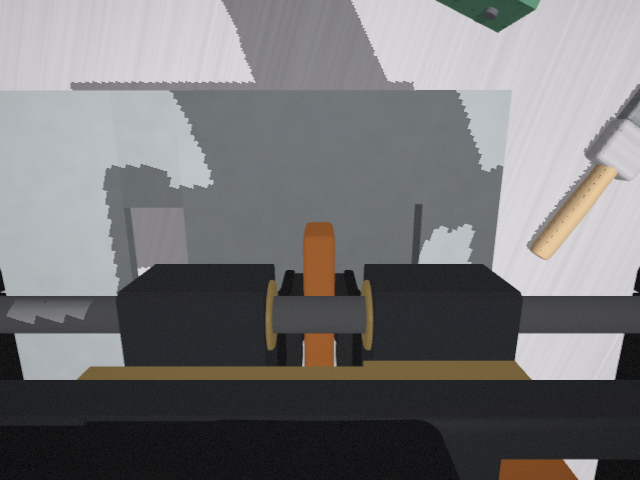

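View pics/s24.png

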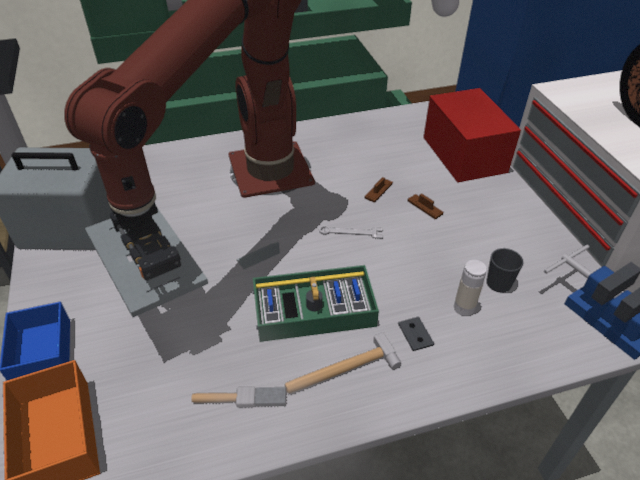

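Emit:
jog_arm --pt "10 5 0 0 0 0 0" --pt "22 10 0 0 0 0 0" --pt "22 10 0 0 0 0 0" --pt "22 10 0 0 0 0 0" --pt "22 10 0 0 0 0 0" --pt "22 10 0 0 0 0 0" --pt "22 10 0 0 0 0 0" --pt "22 10 0 0 0 0 0" --pt "22 10 0 0 0 0 0" --pt "22 10 0 0 0 0 0" --pt "22 10 0 0 0 0 0" --pt "22 10 0 0 0 0 0" --pt "22 10 0 0 0 0 0" --pt "22 10 0 0 0 0 0" --pt "22 10 0 0 0 0 0" --pt "22 10 0 0 0 0 0" --pt "22 10 0 0 0 0 0" --pt "18 7 0 0 0 0 0" --pt "0 0 0 0 0 0 0"

```text
time: 42.35
tool_pos: [0.5982, 0.0491, 0.1994]
eef_rot: [[-0.296, 0.955, -0.001], [0.955, 0.296, 0.001], [0.002, -0.001, -1.0]]
wrist_force: [-0.2, 0.3, -4.1]
width: 0.133
```

Emit:
jog_arm --pt "0 0 0 0 0 -2.6 0" --pt "0 0 0 0 0 -4 0" --pt "0 0 0 0 0 -5 0" --pt "0 0 0 0 0 -5 0" --pt "0 0 0 0 0 -5 0" --pt "0 0 0 0 0 -5 0" --pt "0 0 0 0 0 -5 0" --pt "0 0 0 0 0 -5 0" --pt "0 0 0 0 0 -5 0" --pt "0 0 0 0 0 -5 0" --pt "0 0 0 0 0 -5 0" --pt "0 0 0 0 0 -5 0" --pt "0 0 0 0 0 -4 0" --pt "0 0 0 0 0 -3 0" --pt "0 0 0 0 0 -2 0" --pt "0 0 0 0 0 0 0" --pt "0 0 0 0 0 0 0"

```text
time: 44.05
tool_pos: [0.5984, 0.0441, 0.2002]
eef_rot: [[-0.991, 0.132, -0.001], [0.132, 0.991, 0.0], [0.001, 0.0, -1.0]]
wrist_force: [-0.2, 0.1, -2.4]
width: 0.137
```

```bash
python3 - <<'E'
from h import *
st()
im=camera("wrist");cv2.imwrite("pics/w25.png",im[:,:,::-1])
im=camera("top");crop(im,220,110,440,275,3.6,"pics/t25.png")
im=camera("scene");crop(im,200,170,420,335,3.6,"pics/s25.png")
plan([.5982,.0447,.145],down(82.5),mm=25)
E
```

```text
t 44.0 pos [0.5984 0.0441 0.2002] yaw_y 82.39 z [-0.001  0.    -1.   ] F [-0.2  0.1 -2.4] M [ 0.15 -0.03 -0.03] w 0.137 j7 1.43
shift tool mm [ 0.5  0.4 55.4] rows 3 [ 0.17  0.14 18.46]
turn deg [ 0.01 -0.01 -0.07] rows 1 [ 0.01 -0.01 -0.07]
```

View pics/w25.png

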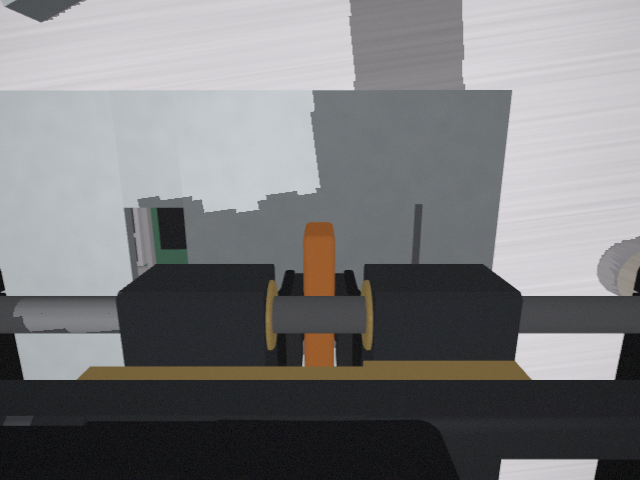

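View pics/t25.png

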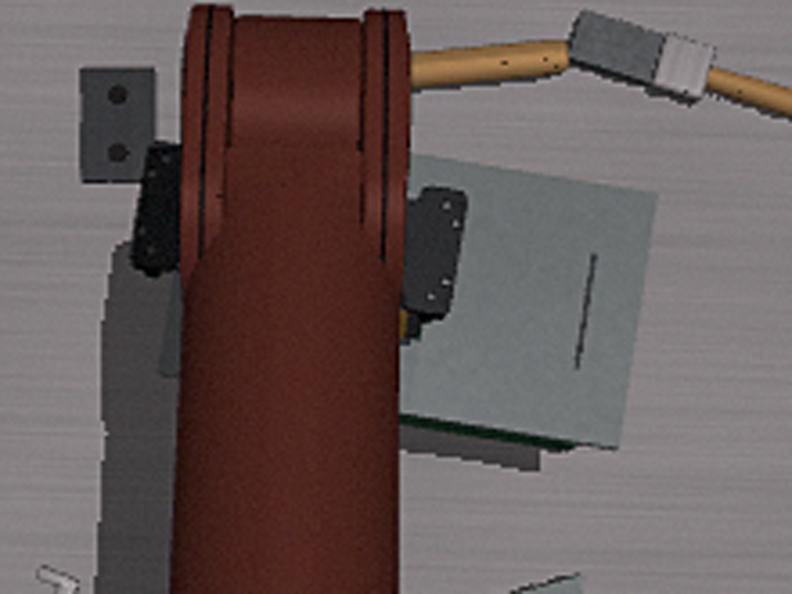

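View pics/s25.png

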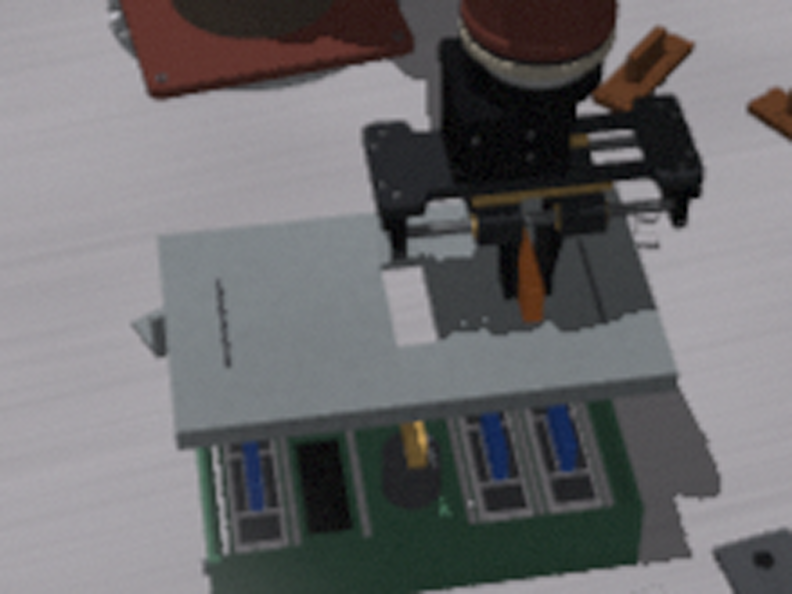

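Emit:
jog_arm --pt "0.5 0.4 20 0 0 0 0" --pt "0 0 25 0 0 0 0" --pt "0 0 22 0 0 0 0" --pt "0 0 11 0 0 0 0" --pt "0 0 0 0 0 0 0" --pt "0 0 0 0 0 0 0"

```text
time: 44.8
tool_pos: [0.5989, 0.0447, 0.1233]
eef_rot: [[-0.991, 0.131, 0.001], [0.131, 0.991, 0.0], [-0.001, 0.0, -1.0]]
wrist_force: [0.8, -0.6, -3.9]
width: 0.134
```

```bash
python3 - <<'E'
from h import *
st()
im=camera("wrist");cv2.imwrite("pics/w26.png",im[:,:,::-1])
im=camera("scene");crop(im,230,220,400,347,4.7,"pics/s26.png")
E
```

```text
t 44.8 pos [0.5989 0.0447 0.1233] yaw_y 82.46 z [ 0.001  0.    -1.   ] F [ 0.8 -0.6 -3.9] M [ 0.11  0.   -0.04] w 0.134 j7 1.46
```

View pics/w26.png

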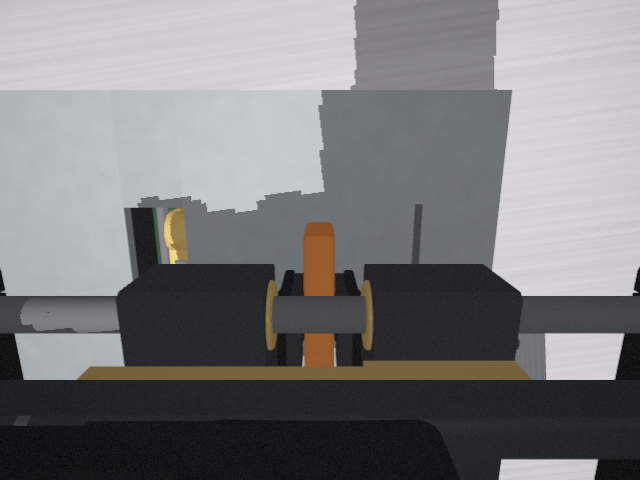

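View pics/s26.png

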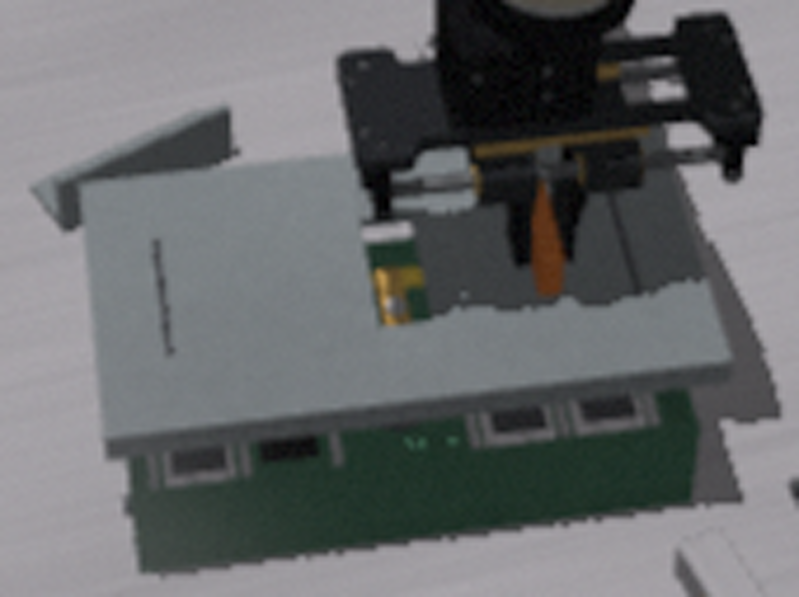

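```bash
python3 - <<'E'
from h import *
B=np.array([.5888,-.0267,0]);R=zr(BYAW)
for yy in (-.006,.006):
  for z in (.0955,.0935): print("ear",yy,z,proj("wrist",B+R@[.024,yy,z])[0].round(1))
print("ear tip",proj("wrist",B+R@[.03,0,.085])[0])
p,Rt=now()
# slot corners from TCP: cover y = tool y; cover x= -tool x ; z up = -tool z
for x in (-.036,.036):
  for y in (-.013,.013):
    print("slot",x,y,proj("wrist",p+Rt@[x,-.072+y,.0209-.016])[0].round(1))
# scene: box rim far corners & cover far corners
for y in (-.141,.141): print("box rim far",proj("scene",B+R@[-.075,y,.06])[0].round(1),"bot",proj("scene",B+R@[-.075,y,0])[0].round(1))
for y in (-.15,.15): print("cover far",proj("scene",p+Rt@[-.084,-.072+y,.0209])[0].round(1))
E
```

```text
ear -0.006 0.0955 [187.9 224.6]
ear -0.006 0.0935 [189.2 223.7]
ear 0.006 0.0955 [163.8 224.6]
ear 0.006 0.0935 [165.4 223.7]
ear tip [181.97973803 209.11709298]
slot -0.036 -0.013 [143.2 359.2]
slot -0.036 0.013 [197.4 359.2]
slot 0.036 -0.013 [125.1 210.9]
slot 0.036 0.013 [184.9 210.9]
box rim far [378.  310.8] bot [376.1 326.5]
box rim far [256.8 326.1] bot [258.7 341.8]
cover far [251.7 318.3]
cover far [384.5 301.7]
```

Emit:
jog_arm --pt "0 0 10 0 0 0 0" --pt "0 0 12 0 0 0 0" --pt "0 0 10 0 0 0 0" --pt "0 0 6 0 0 0 0" --pt "0 0 0 0 0 0 0" --pt "0 0 0 0 0 0 0"

```text
time: 45.5
tool_pos: [0.5984, 0.0446, 0.0845]
eef_rot: [[-0.991, 0.131, -0.0], [0.131, 0.991, 0.0], [0.0, 0.0, -1.0]]
wrist_force: [-0.3, 0.3, -3.2]
width: 0.135
```

```bash
python3 - <<'E'
from h import *
st()
im=camera("wrist");cv2.imwrite("pics/w27.png",im[:,:,::-1])
im=camera("scene");crop(im,230,220,400,347,4.7,"pics/s27.png")
E
```

```text
t 45.5 pos [0.5984 0.0446 0.0845] yaw_y 82.46 z [-0.  0. -1.] F [-0.3  0.3 -3.2] M [ 0.1  -0.1  -0.02] w 0.135 j7 1.49
```

View pics/w27.png

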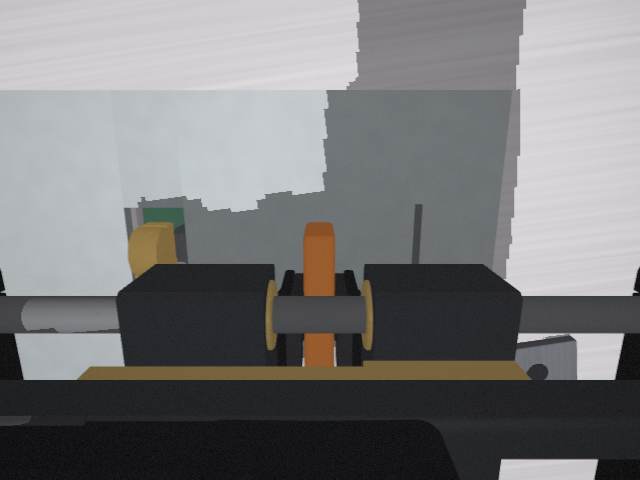

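View pics/s27.png

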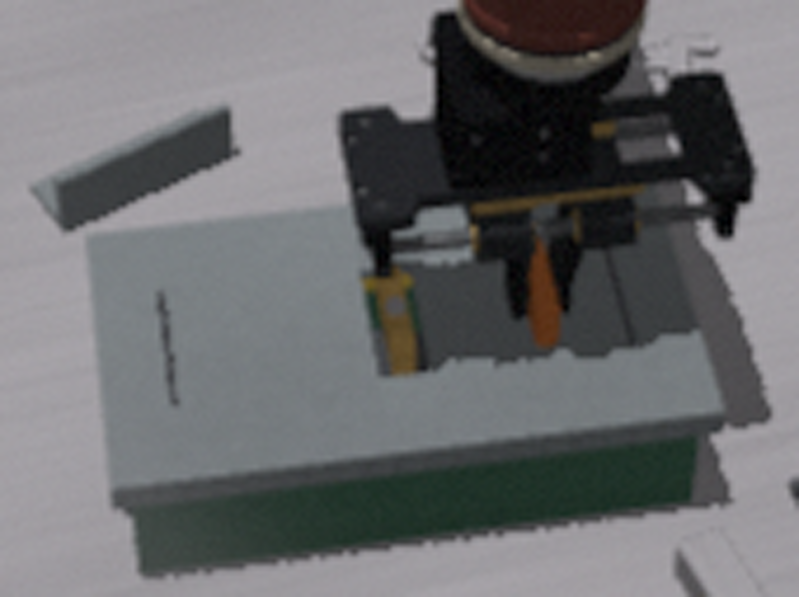

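Emit:
jog_arm --pt "0 0 3 0 0 0 0" --pt "0 0 3 0 0 0 0" --pt "0 0 2 0 0 0 0" --pt "0 0 0 0 0 0 0"

```text
time: 46.0
tool_pos: [0.5981, 0.0447, 0.0762]
eef_rot: [[-0.991, 0.131, -0.0], [0.131, 0.991, 0.0], [0.0, 0.0, -1.0]]
wrist_force: [-0.2, 0.4, -2.9]
width: 0.138
```

```bash
python3 - <<'E'
from h import *
st()
E
```

```text
t 46.0 pos [0.5981 0.0447 0.0762] yaw_y 82.47 z [-0.  0. -1.] F [-0.2  0.4 -2.9] M [ 0.08 -0.03 -0.03] w 0.138 j7 1.49
```

Skirt is over the rim without contact. Continue to seat.

Emit:
jog_arm --pt "0 0 2 0 0 0 0" --pt "0 0 2 0 0 0 0" --pt "0 0 1 0 0 0 0" --pt "0 0 0.5 0 0 0 0" --pt "0 0 0 0 0 0 0"

```text
time: 46.5
tool_pos: [0.5984, 0.0448, 0.071]
eef_rot: [[-0.991, 0.131, 0.0], [0.131, 0.991, 0.0], [-0.0, 0.0, -1.0]]
wrist_force: [0.1, 0.6, -1.7]
width: 0.133
```

```bash
python3 - <<'E'
from h import *
st()
E
```

```text
t 46.5 pos [0.5984 0.0448 0.071 ] yaw_y 82.48 z [ 0.  0. -1.] F [ 0.1  0.6 -1.7] M [-0.01 -0.01 -0.05] w 0.133 j7 1.49
```

Emit:
jog_arm --pt "0 0 0.8 0 0 0 0" --pt "0 0 0 0 0 0 0" --pt "0 0 0 0 0 0 35" --pt "0 0 0 0 0 0 35" --pt "0 0 0 0 0 0 35" --pt "0 0 0 0 0 0 35" --pt "0 0 -20 0 0 0 35" --pt "0 0 -40 0 0 0 35" --pt "0 0 -40 0 0 0 35" --pt "0 0 -40 0 0 0 35" --pt "-40 0 -20 0 0 0 35" --pt "-40 -35 0 0 0 0 35" --pt "-20 -35 0 0 0 0 35" --pt "0 0 0 0 0 0 35"

```text
time: 47.9
tool_pos: [0.687, -0.0431, 0.2299]
eef_rot: [[-0.99, 0.139, 0.0], [0.139, 0.99, -0.004], [-0.001, -0.004, -1.0]]
wrist_force: [-0.4, -0.3, -0.4]
width: 0.355
```

```bash
python3 - <<'E'
from h import *
st()
im=camera("wrist");cv2.imwrite("pics/w28.png",im[:,:,::-1])
im=camera("scene");crop(im,230,220,400,347,4.7,"pics/s28.png")
E
```

```text
t 47.9 pos [ 0.687  -0.0431  0.2299] yaw_y 82.03 z [ 0.    -0.004 -1.   ] F [-0.4 -0.3 -0.4] M [-0.01  0.11 -0.03] w 0.355 j7 1.62
```

View pics/w28.png

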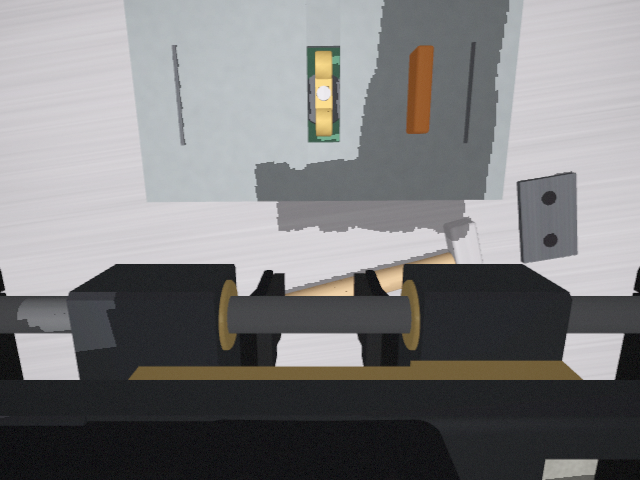

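View pics/s28.png

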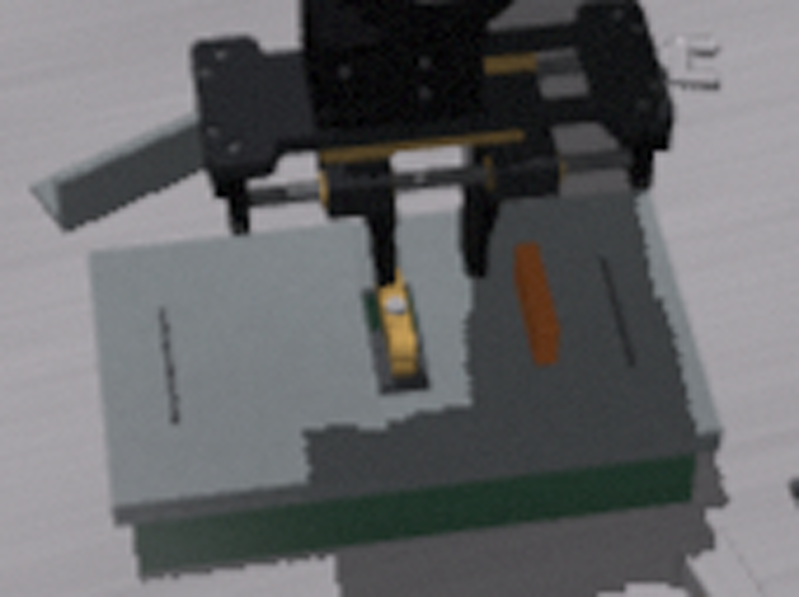

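```bash
python3 - <<'E'
from h import *
c1=onz("wrist",146,201,.066);c2=onz("wrist",503,199.5,.066);d=c1-c2;print(c1,c2,np.linalg.norm(d));yaw=np.arctan2(d[1],d[0])-np.pi/2;print(np.degrees(yaw))
print("cov",(c1+c2)/2+zr(yaw)@[.084,0,0])
print("stud",onz("wrist",322.5,94,.094), "slot mid",onz("wrist",323.5,94,.066))
for P in ([-.084,.15,.066],[-.084,-.15,.066],[.084,.15,.066]): print(((proj("scene",np.array([.5888,-.0267,0])+zr(BYAW)@P)[0]-[230,220])*4.7).round(0))
plan([.5884,-.0268,.1],down(82.4))
E
```

```text
[ 0.65009828 -0.18021569  0.066     ] [0.68901261 0.1181221  0.066     ] 0.3008650235780389
-187.43154186738414
cov [ 0.58626104 -0.02018211  0.066     ]
stud [ 0.58870454 -0.02212623  0.094     ] slot mid [ 0.58571591 -0.0207006   0.066     ]
[108. 509.]
[719. 431.]
[ 83. 253.]
shift tool mm [ 98.3  -2.9 129.9] rows 5 [19.67 -0.58 25.97]
turn deg [-0.03 -0.02 -0.08] rows 1 [-0.03 -0.02 -0.08]
```

Emit:
jog_arm --pt "25 -1 0 0 0 0 35" --pt "25 -1 30 0 0 0 35" --pt "25 -1 30 0 0 0 35" --pt "23 0 30 0 0 0 35" --pt "0 0 35 0 0 0 35" --pt "0 0 0 0 0 0 35" --pt "0 0 0 0 0 0 35"

```text
time: 48.7
tool_pos: [0.5889, -0.0244, 0.1059]
eef_rot: [[-0.992, 0.13, -0.0], [0.13, 0.992, 0.0], [0.0, 0.0, -1.0]]
wrist_force: [0.7, 0.4, 0.5]
width: 0.351
```

```bash
python3 - <<'E'
from h import *
st()
plan([.5884,-.0268,.076],down(82.5))
E
```

```text
t 48.7 pos [ 0.5889 -0.0244  0.1059] yaw_y 82.55 z [-0.  0. -1.] F [0.7 0.4 0.5] M [ 0.03 -0.02 -0.06] w 0.351 j7 1.60
shift tool mm [ 0.2 -2.4 29.9] rows 1 [ 0.18 -2.42 29.95]
turn deg [ 0.03 -0.    0.05] rows 1 [ 0.03 -0.    0.05]
```

Emit:
jog_arm --pt "0 -2.2 15 0 0 0 35" --pt "0 0 15 0 0 0 35" --pt "0 0 0 0 0 0 35" --pt "0 0 0 0 0 0 0" --pt "0 0 0 0 0 0 0" --pt "0 0 0 0 0 0 0" --pt "0 0 0 0 0 0 0" --pt "0 0 0 0 0 0 0" --pt "0 0 0 0 0 0 0"

```text
time: 49.6
tool_pos: [0.5889, -0.0268, 0.0757]
eef_rot: [[-0.991, 0.13, 0.001], [0.13, 0.991, 0.001], [-0.001, 0.001, -1.0]]
wrist_force: [0.7, 4.6, 3.4]
width: 0.133
```

```bash
python3 - <<'E'
from h import *
st()
E
```

```text
t 49.6 pos [ 0.5889 -0.0268  0.0757] yaw_y 82.51 z [ 0.001  0.001 -1.   ] F [0.7 4.6 3.4] M [ 1.01 -0.07  0.01] w 0.133 j7 1.62
```

Emit:
jog_arm --pt "0 0 0.1 0 0 5 0" --pt "0 0 0.13 0 0 8 0" --pt "0 0 0.13 0 0 8 0" --pt "0 0 0.13 0 0 8 0" --pt "0 0 0.13 0 0 8 0" --pt "0 0 0.13 0 0 8 0" --pt "0 0 0.13 0 0 8 0" --pt "0 0 0.13 0 0 8 0" --pt "0 0 0.13 0 0 8 0" --pt "0 0 0.13 0 0 8 0" --pt "0 0 0.13 0 0 8 0" --pt "0 0 0.1 0 0 5 0" --pt "0 0 0 0 0 0 0"

```text
time: 50.9
tool_pos: [0.5885, -0.0272, 0.0742]
eef_rot: [[0.134, 0.991, 0.0], [0.991, -0.134, 0.001], [0.001, -0.0, -1.0]]
wrist_force: [-1.5, 4.6, 6.1]
width: 0.133
```

```bash
python3 - <<'E'
from h import *
st();print(read_state()["joints"].round(2))
E
```

```text
t 50.9 pos [ 0.5885 -0.0272  0.0742] yaw_y -7.69 z [ 0.     0.001 -1.   ] F [-1.5  4.6  6.1] M [ 0.73  0.5  -0.05] w 0.133 j7 0.21
[-0.78  0.49  0.96  1.82 -0.45  1.07  0.21]
```

Emit:
jog_arm --pt "0 0 0.1 0 0 5 0" --pt "0 0 0.13 0 0 8 0" --pt "0 0 0.13 0 0 8 0" --pt "0 0 0.13 0 0 8 0" --pt "0 0 0.13 0 0 8 0" --pt "0 0 0.13 0 0 8 0" --pt "0 0 0.13 0 0 8 0" --pt "0 0 0.13 0 0 8 0" --pt "0 0 0.13 0 0 8 0" --pt "0 0 0.13 0 0 8 0" --pt "0 0 0.13 0 0 8 0" --pt "0 0 0.1 0 0 5 0" --pt "0 0 0 0 0 0 0"

```text
time: 52.2
tool_pos: [0.5882, -0.0268, 0.0727]
eef_rot: [[0.991, -0.134, -0.001], [-0.134, -0.991, 0.002], [-0.001, -0.001, -1.0]]
wrist_force: [-3.8, 5.6, 8.9]
width: 0.132
```

```bash
python3 - <<'E'
from h import *
st();print(read_state()["joints"].round(2))
E
```

```text
t 52.2 pos [ 0.5882 -0.0268  0.0727] yaw_y -97.68 z [-0.001  0.002 -1.   ] F [-3.8  5.6  8.9] M [ 1.32  1.02 -0.05] w 0.132 j7 -1.12
[-0.95  0.72  1.29  1.83 -0.75  1.2  -1.12]
```

Emit:
jog_arm --pt "0 0 0.1 0 0 5 0" --pt "0 0 0.13 0 0 8 0" --pt "0 0 0.13 0 0 8 0" --pt "0 0 0.13 0 0 8 0" --pt "0 0 0.13 0 0 8 0" --pt "0 0 0.13 0 0 8 0" --pt "0 0 0 0 0 0 0"

```text
time: 52.9
tool_pos: [0.5883, -0.0265, 0.0719]
eef_rot: [[0.605, -0.796, -0.001], [-0.796, -0.605, 0.002], [-0.002, -0.001, -1.0]]
wrist_force: [-3.7, 6.0, 8.0]
width: 0.136
```

```bash
python3 - <<'E'
from h import *
st();print(read_state()["joints"].round(2))
E
```

```text
t 52.9 pos [ 0.5883 -0.0265  0.0719] yaw_y -142.77 z [-0.001  0.002 -1.   ] F [-3.7  6.   8. ] M [ 1.48  0.81 -0.09] w 0.136 j7 -1.86
[-0.97  0.78  1.36  1.83 -0.82  1.24 -1.86]
```

Emit:
jog_arm --pt "0 0 0 0 0 0 35" --pt "0 0 0 0 0 0 35" --pt "0 0 0 0 0 0 35" --pt "0 0 -15 0 0 0 35" --pt "0 0 -20 0 0 0 35" --pt "0 0 0 0 0 -8 35" --pt "0 0 0 0 0 -8 35" --pt "0 0 0 0 0 -8 35" --pt "0 0 0 0 0 -8 35" --pt "0 0 0 0 0 -8 35" --pt "0 0 0 0 0 -8 35" --pt "0 0 0 0 0 -8 35" --pt "0 0 0 0 0 -8 35" --pt "0 0 0 0 0 -8 35" --pt "0 0 0 0 0 -8 35"

```text
time: 54.4
tool_pos: [0.5883, -0.0281, 0.1064]
eef_rot: [[0.885, 0.466, 0.0], [0.466, -0.885, -0.0], [0.0, 0.0, -1.0]]
wrist_force: [0.3, -0.0, -0.5]
width: 0.351
```

Emit:
jog_arm --pt "0 0 0 0 0 -8 35" --pt "0 0 0 0 0 -8 35" --pt "0 0 0 0 0 -8 35" --pt "0 0 0 0 0 -8 35" --pt "0 0 0 0 0 -8 35" --pt "0 0 0 0 0 -8 35" --pt "0 0 0 0 0 -8 35" --pt "0 0 0 0 0 -8 35" --pt "0 0 0 0 0 -8 35" --pt "0 0 0 0 0 -8 35" --pt "0 0 0 0 0 -8 35" --pt "0 0 0 0 0 -8 35" --pt "0 0 0 0 0 -4 35" --pt "0 0 0 0 0 0 35" --pt "0 0 0 0 0 0 35"

```text
time: 55.9
tool_pos: [0.5883, -0.0281, 0.1064]
eef_rot: [[-0.606, 0.795, 0.0], [0.795, 0.606, 0.0], [0.0, 0.0, -1.0]]
wrist_force: [-0.2, -0.2, 0.0]
width: 0.347
```

```bash
python3 - <<'E'
from h import *
st();print(read_state()["joints"].round(2))
plan([.5884,-.0267,.0715],down(37.2))
im=camera("scene");crop(im,230,220,400,347,4.7,"pics/s30.png")
im=camera("top");crop(im,220,110,440,275,3.6,"pics/t30.png")
E
```

```text
t 55.9 pos [ 0.5883 -0.0281  0.1064] yaw_y 37.30 z [ 0.  0. -1.] F [-0.2 -0.2  0. ] M [-0.11  0.   -0.04] w 0.347 j7 0.83
[-0.58  0.35  0.68  1.78 -0.24  1.09  0.83]
shift tool mm [ 1.1  0.9 34.9] rows 1 [ 1.09  0.95 34.88]
turn deg [ 0.01 -0.    0.1 ] rows 1 [ 0.01 -0.    0.1 ]
```

View pics/s30.png

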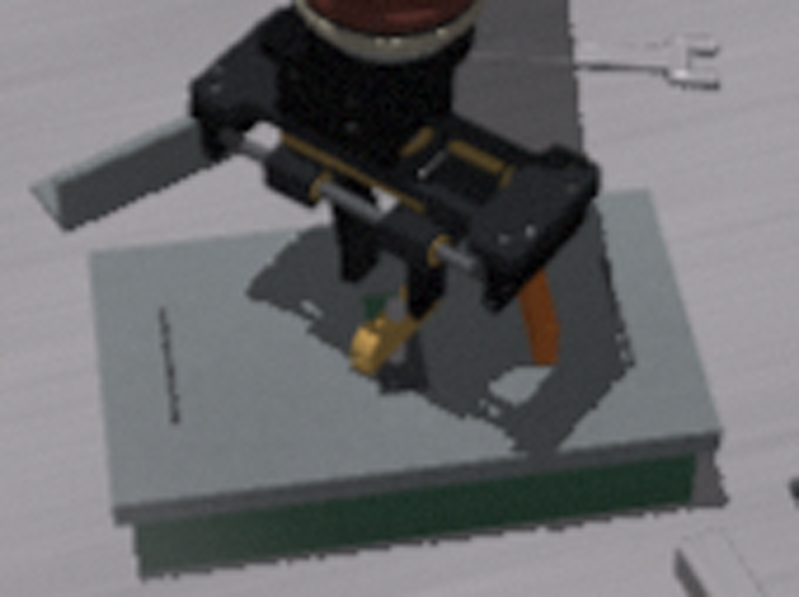

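Emit:
jog_arm --pt "0.8 0.8 17 0 0 0 35" --pt "0 0 17 0 0 0 35" --pt "0 0 0 0 0 0 35" --pt "0 0 0 0 0 0 0" --pt "0 0 0 0 0 0 0" --pt "0 0 0 0 0 0 0" --pt "0 0 0 0 0 0 0" --pt "0 0 0 0 0 0 0"

```text
time: 56.8
tool_pos: [0.5888, -0.0269, 0.0732]
eef_rot: [[-0.608, 0.794, 0.001], [0.794, 0.608, 0.0], [-0.0, 0.001, -1.0]]
wrist_force: [-4.1, -0.6, 6.5]
width: 0.138
```

```bash
python3 - <<'E'
from h import *
st()
E
```

```text
t 56.8 pos [ 0.5888 -0.0269  0.0732] yaw_y 37.45 z [ 0.001  0.    -1.   ] F [-4.1 -0.6  6.5] M [-0.28  0.69 -0.04] w 0.138 j7 0.85
```

Emit:
jog_arm --pt "0 0 0.1 0 0 5 0" --pt "0 0 0.13 0 0 8 0" --pt "0 0 0.13 0 0 8 0" --pt "0 0 0.13 0 0 8 0" --pt "0 0 0.13 0 0 8 0" --pt "0 0 0.13 0 0 8 0" --pt "0 0 0.13 0 0 8 0" --pt "0 0 0.13 0 0 8 0" --pt "0 0 0.13 0 0 8 0" --pt "0 0 0.13 0 0 8 0" --pt "0 0 0.13 0 0 8 0" --pt "0 0 0.1 0 0 5 0" --pt "0 0 0 0 0 0 0"

```text
time: 58.1
tool_pos: [0.5884, -0.0269, 0.0717]
eef_rot: [[0.796, 0.606, -0.0], [0.606, -0.796, 0.0], [0.0, -0.0, -1.0]]
wrist_force: [-5.0, -0.7, 9.9]
width: 0.137
```

```bash
python3 - <<'E'
from h import *
st()
E
```

```text
t 58.1 pos [ 0.5884 -0.0269  0.0717] yaw_y -52.73 z [-0.  0. -1.] F [-5.  -0.7  9.9] M [-0.25  1.28 -0.08] w 0.137 j7 -0.54
```

Emit:
jog_arm --pt "0 0 0.1 0 0 5 0" --pt "0 0 0.13 0 0 8 0" --pt "0 0 0.13 0 0 8 0" --pt "0 0 0.13 0 0 8 0" --pt "0 0 0.13 0 0 8 0" --pt "0 0 0.13 0 0 8 0" --pt "0 0 0.13 0 0 8 0" --pt "0 0 0.13 0 0 8 0" --pt "0 0 0.13 0 0 8 0" --pt "0 0 0.13 0 0 8 0" --pt "0 0 0.13 0 0 8 0" --pt "0 0 0.1 0 0 5 0" --pt "0 0 0 0 0 0 0"

```text
time: 59.4
tool_pos: [0.5885, -0.0265, 0.0702]
eef_rot: [[0.606, -0.796, -0.0], [-0.796, -0.606, 0.0], [-0.001, -0.0, -1.0]]
wrist_force: [-5.2, 0.6, 10.5]
width: 0.137
```

```bash
python3 - <<'E'
from h import *
st();print(read_state()["joints"].round(2))
E
```

```text
t 59.4 pos [ 0.5885 -0.0265  0.0702] yaw_y -142.71 z [-0.  0. -1.] F [-5.2  0.6 10.5] M [ 0.2   1.41 -0.11] w 0.137 j7 -1.88
[-0.96  0.75  1.32  1.83 -0.78  1.21 -1.88]
```

Emit:
jog_arm --pt "0 0 0 0 0 0 35" --pt "0 0 0 0 0 0 35" --pt "0 0 0 0 0 0 35" --pt "0 0 -15 0 0 0 35" --pt "0 0 -20 0 0 0 35" --pt "0 0 0 0 0 -8 35" --pt "0 0 0 0 0 -8 35" --pt "0 0 0 0 0 -8 35" --pt "0 0 0 0 0 -8 35" --pt "0 0 0 0 0 -8 35" --pt "0 0 0 0 0 -8 35" --pt "0 0 0 0 0 -8 35" --pt "0 0 0 0 0 -8 35" --pt "0 0 0 0 0 -8 35" --pt "0 0 0 0 0 -8 35"

```text
time: 60.9
tool_pos: [0.589, -0.027, 0.1057]
eef_rot: [[0.885, 0.466, 0.002], [0.466, -0.885, 0.0], [0.001, 0.001, -1.0]]
wrist_force: [-0.3, 0.1, -0.4]
width: 0.347
```

Emit:
jog_arm --pt "0 0 0 0 0 -8 35" --pt "0 0 0 0 0 -8 35" --pt "0 0 0 0 0 -8 35" --pt "0 0 0 0 0 -8 35" --pt "0 0 0 0 0 -8 35" --pt "0 0 0 0 0 -8 35" --pt "0 0 0 0 0 -8 35" --pt "0 0 0 0 0 -8 35" --pt "0 0 0 0 0 -8 35" --pt "0 0 0 0 0 -8 35" --pt "0 0 0 0 0 -8 35" --pt "0 0 0 0 0 -8 35" --pt "0 0 0 0 0 -4 35" --pt "0 0 0 0 0 0 35"

```text
time: 62.3
tool_pos: [0.589, -0.0273, 0.1057]
eef_rot: [[-0.608, 0.794, 0.002], [0.794, 0.608, 0.0], [-0.001, 0.001, -1.0]]
wrist_force: [0.3, 0.0, 0.3]
width: 0.351
```

```bash
python3 - <<'E'
from h import *
st()
plan([.5885,-.0267,.071],down(37.2))
E
```

```text
t 62.3 pos [ 0.589  -0.0273  0.1057] yaw_y 37.48 z [ 0.002  0.    -1.   ] F [0.3 0.  0.3] M [-0.09  0.   -0.01] w 0.351 j7 0.82
shift tool mm [ 0.8 -0.1 34.7] rows 1 [ 0.8  -0.1  34.67]
turn deg [0.08 0.06 0.28] rows 1 [0.08 0.06 0.28]
```

Emit:
jog_arm --pt "0.8 0 17 0 0 0 35" --pt "0 0 17 0 0 0 35" --pt "0 0 0 0 0 0 35" --pt "0 0 0 0 0 0 0" --pt "0 0 0 0 0 0 0" --pt "0 0 0 0 0 0 0" --pt "0 0 0 0 0 0 0" --pt "0 0 0 0 0 0 0" --pt "0 0 0.1 0 0 5 0" --pt "0 0 0.13 0 0 8 0" --pt "0 0 0.13 0 0 8 0" --pt "0 0 0.13 0 0 8 0" --pt "0 0 0 0 0 0 0"

```text
time: 63.6
tool_pos: [0.5885, -0.0262, 0.0708]
eef_rot: [[-0.142, 0.99, 0.001], [0.99, 0.142, 0.0], [-0.0, 0.001, -1.0]]
wrist_force: [-1.3, -0.6, 6.8]
width: 0.132
```

```bash
python3 - <<'E'
from h import *
st()
E
```

```text
t 63.6 pos [ 0.5885 -0.0262  0.0708] yaw_y 8.16 z [ 0.001  0.    -1.   ] F [-1.3 -0.6  6.8] M [-0.3   0.49 -0.09] w 0.132 j7 0.38
```

Total ≈ 434°. Now small steps, watching the torque.

Emit:
jog_arm --pt "0 0 0.1 0 0 6 0" --pt "0 0 0.1 0 0 6 0" --pt "0 0 0 0 0 0 0"

```text
time: 63.9
tool_pos: [0.5886, -0.0262, 0.0707]
eef_rot: [[0.066, 0.998, 0.001], [0.998, -0.066, 0.0], [0.0, 0.001, -1.0]]
wrist_force: [-1.9, -0.6, 6.4]
width: 0.131
```

Emit:
jog_arm --pt "0 0 0.1 0 0 5 0" --pt "0 0 0 0 0 0 0"

```text
time: 64.1
tool_pos: [0.5887, -0.0262, 0.0707]
eef_rot: [[0.151, 0.988, 0.001], [0.988, -0.151, 0.0], [0.0, 0.001, -1.0]]
wrist_force: [-1.8, -0.7, 7.1]
width: 0.132
```

```bash
python3 - <<'E'
from h import *
st()
E
```

```text
t 64.1 pos [ 0.5887 -0.0262  0.0707] yaw_y -8.71 z [ 0.001  0.    -1.   ] F [-1.8 -0.7  7.1] M [-0.25  0.5   0.02] w 0.132 j7 0.12
```

Emit:
jog_arm --pt "0 0 0.1 0 0 5 0" --pt "0 0 0 0 0 0 0"

```text
time: 64.3
tool_pos: [0.5887, -0.0262, 0.0706]
eef_rot: [[0.237, 0.972, 0.001], [0.972, -0.237, 0.0], [0.001, 0.001, -1.0]]
wrist_force: [-2.3, -0.7, 7.9]
width: 0.13
```

```bash
python3 - <<'E'
from h import *
st()
E
```

```text
t 64.3 pos [ 0.5887 -0.0262  0.0706] yaw_y -13.69 z [ 0.001  0.    -1.   ] F [-2.3 -0.7  7.9] M [-0.28  0.58  0.15] w 0.130 j7 0.04
```

Emit:
jog_arm --pt "0 0 0.1 0 0 5 0" --pt "0 0 0 0 0 0 0"

```text
time: 64.5
tool_pos: [0.5888, -0.0262, 0.0706]
eef_rot: [[0.32, 0.947, 0.002], [0.947, -0.32, 0.0], [0.001, 0.001, -1.0]]
wrist_force: [-2.5, -1.4, 8.0]
width: 0.133
```

```bash
python3 - <<'E'
from h import *
st()
E
```

```text
t 64.5 pos [ 0.5888 -0.0262  0.0706] yaw_y -18.68 z [ 0.002  0.    -1.   ] F [-2.5 -1.4  8. ] M [-0.3   0.64  0.27] w 0.133 j7 -0.04
```

Emit:
jog_arm --pt "0 0 0.1 0 0 5 0" --pt "0 0 0 0 0 0 0"

```text
time: 64.7
tool_pos: [0.5888, -0.0262, 0.0706]
eef_rot: [[0.401, 0.916, 0.002], [0.916, -0.401, 0.0], [0.001, 0.001, -1.0]]
wrist_force: [-2.6, -0.7, 10.0]
width: 0.132
```

```bash
python3 - <<'E'
from h import *
st()
E
```

```text
t 64.7 pos [ 0.5888 -0.0262  0.0706] yaw_y -23.67 z [ 0.002  0.    -1.   ] F [-2.6 -0.7 10. ] M [-0.3   0.7   0.44] w 0.132 j7 -0.12
```

Emit:
jog_arm --pt "0 0 0 0 0 2 0" --pt "0 0 0 0 0 0 0" --pt "0 0 0 0 0 0 0"

```text
time: 65.0
tool_pos: [0.5888, -0.0263, 0.0706]
eef_rot: [[0.431, 0.903, 0.002], [0.903, -0.431, 0.0], [0.001, 0.001, -1.0]]
wrist_force: [-1.5, -1.5, 9.5]
width: 0.137
```

```bash
python3 - <<'E'
from h import *
st()
E
```

```text
t 65.0 pos [ 0.5888 -0.0263  0.0706] yaw_y -25.50 z [ 0.002  0.    -1.   ] F [-1.5 -1.5  9.5] M [-0.37  0.71  0.49] w 0.137 j7 -0.14
```

Emit:
jog_arm --pt "0 0 0 0 0 0 35" --pt "0 0 0 0 0 0 35" --pt "0 0 0 0 0 0 35" --pt "0 0 0 0 0 0 35" --pt "0 0 -15 0 0 0 35" --pt "0 0 -35 0 0 0 35" --pt "0 0 -40 0 0 0 35" --pt "0 0 -40 0 0 0 35" --pt "-40 0 -30 0 0 0 35" --pt "-40 0 0 0 0 0 35" --pt "-30 0 0 0 0 0 35" --pt "0 0 0 0 0 0 35" --pt "0 0 0 0 0 0 35"

```text
time: 66.3
tool_pos: [0.5406, -0.1258, 0.2303]
eef_rot: [[0.433, 0.902, 0.001], [0.902, -0.433, 0.001], [0.002, 0.001, -1.0]]
wrist_force: [0.5, 0.7, -0.2]
width: 0.349
```

```bash
python3 - <<'E'
from h import *
st()
im=camera("wrist");cv2.imwrite("pics/w33.png",im[:,:,::-1])
im=camera("scene");crop(im,230,220,400,347,4.7,"pics/s33.png")
E
```

```text
t 66.3 pos [ 0.5406 -0.1258  0.2303] yaw_y -25.63 z [ 0.001  0.001 -1.   ] F [ 0.5  0.7 -0.2] M [-0.07  0.04  0.05] w 0.349 j7 -0.13
```

View pics/w33.png

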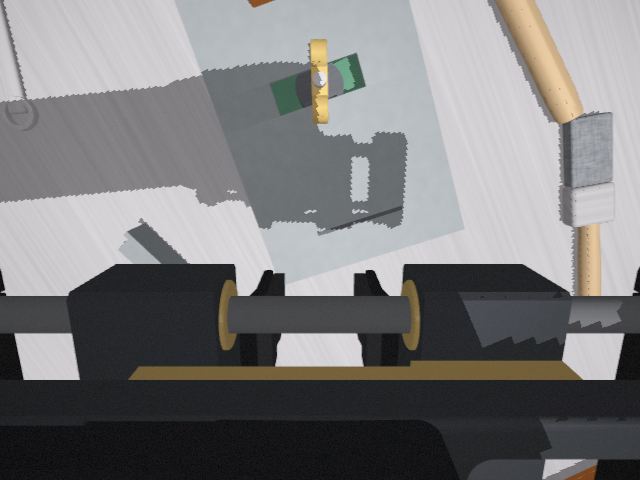

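View pics/s33.png

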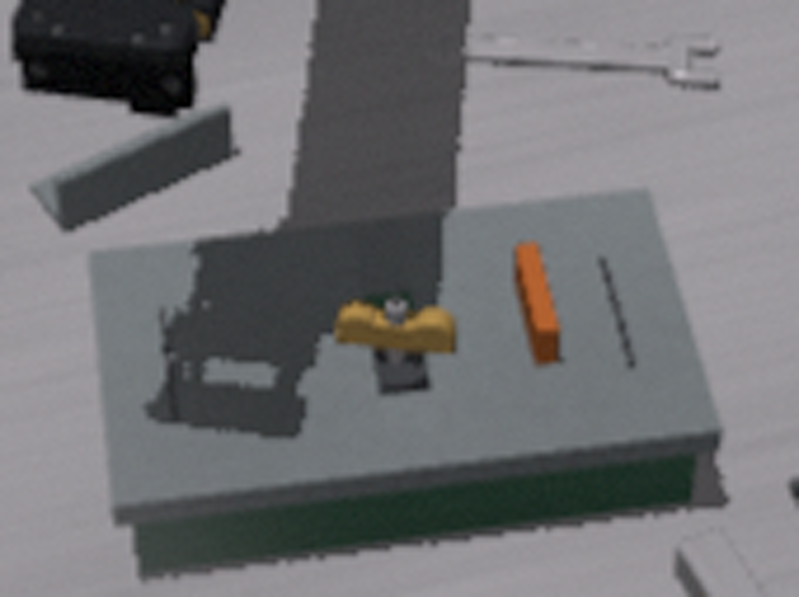

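```bash
python3 - <<'E'
from h import *
a=onz("wrist",319,42,.087);b=onz("wrist",320,122,.087);y=np.degrees(np.arctan2(*(a-b)[[1,0]]));print("wing yaw",y,"turn rad",np.radians(172.5-y+360))
im=camera("top");cv2.imwrite("pics/t34.png",im[:,:,::-1])
for P in ([-.084,.15,.066],[-.084,-.15,.066],[.084,.15,.066],[.084,-.15,.066]): print(((proj("scene",np.array([.5888,-.0267,0])+zr(BYAW)@P)[0]-[230,220])*4.7).round(0))
E
```

```text
wing yaw 65.32550186986796 turn rad 8.153733173722896
[108. 509.]
[719. 431.]
[ 83. 253.]
[644. 188.]
```

View pics/t34.png

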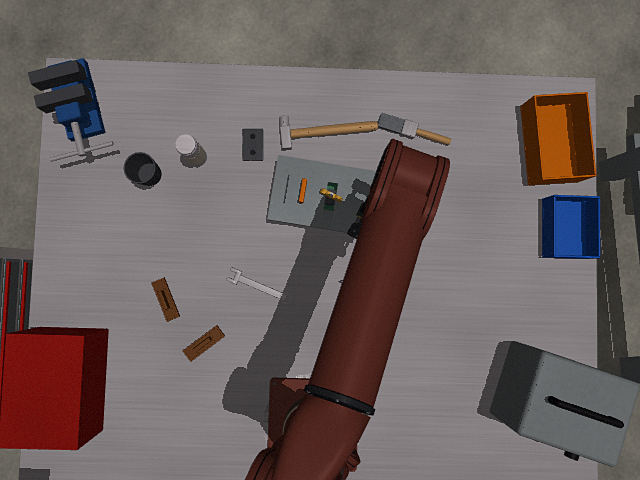

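Cover corners match the seated model to within about 1 px, the nut is at about 8.15 rad, and the bystanders have not moved. Handing in.

```bash
python3 - <<'E'
from plant import *
print(finish_job())
E
```

```text
the job is handed in; nothing more can be done
None
```

The fume-extractor box is back together and I handed the job in at about 66 s; no verdict was reported.

- **Wing nut, first pass:** I backed it off to the top stop. The torque rose to 0.44 N m there, and the wings lined up with the box's x axis.
- **Cassettes:** All three blue cassettes are in bays 1, 2 and 4, tucked under the lip and levelled behind the sill. The two brown look-alikes were left where they were.
- **Cover and nut:** I lowered the cover over the stud with the wings passing through its slot. I then spun the nut down until the torque rose to about 0.49 N m.

**Last checks:**
- The cassettes looked flat and home in two views before the cover went on.
- The cover's corners in the scene picture were within about 1 px (1–2 mm) of where a seated cover should be.
- The nut measured about 8.15 rad from the wrist picture, past the expected contact at 7.85.
- The bystanders looked unmoved in the top view, except that the arm hid the angle offcut there; the scene view shows it in place.
- The gripper was clear of everything.

**Disagreements and gaps:**
- The top and scene cameras placed the box about 5 mm apart, so I settled its position from the wrist camera, the nut grip and wall contact.
- One wrist estimate of the cover position was about 6 mm off in y. I took it while the arm was still settling; the scene view did not confirm that offset.
- I could not read the nut's contact force on the cover directly; I inferred it from the torque.

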